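# Clamp the rinse basket on the shaker, tip in the couplings and set the dial

### The arm

A 6-joint arm with a two-finger parallel gripper is mounted at the origin on the work surface. World frame = base frame: x ahead of the robot, y to its left, z up, the work surface at z = 0. Lengths are in m, angles in rad, forces in N, time in s.
With the tool pointing down it reaches from about 0.275 to 0.725 m from the base axis. Payload 15.9 kg.
Tool frame: the origin (TCP) lies between the finger pads; the fingertips stand 11 mm ahead of it and the grasp point (between the pads) lies 8 mm behind it; z points along the fingers, y is the direction in which the jaws open and shut (so a half turn about z gives the same grasp; the last joint's range is limited). The gripper opens to 85 mm and grips with 20 to 120 N. Pads are 22 mm wide; open, the fingers measure 114 mm over their backs; the gripper's body (76 mm by 85 mm) begins 54 mm behind the grasp point. The pads swing forward as they close: fully open they stand 13 mm farther back than shut.
Start: joints at [0, 0.213, -0.034, 1.323, 0, 1.571], TCP at [0.5, -0, 0.242] pointing down, gripper open.
Joint ranges: [-2.98, 2.98], [-0.74, 1.72], [-1.14, 1.35], [-2.1, 2.04], [-1.57, 1.44], [-3.14, 3.14]. Speed limits (rad/s): [1.89, 1.89, 2.39, 2.57, 3.14, 3.14].

### API

Orientations are given as a unit quaternion [x, y, z, w].
In Python, from plant import arm, cams, finish_job gives the robot as it stands.
- The arm moves only by the tool jog_arm, never from a script. Its argument "deltas" is a list of rows, each a list of 7 numbers: the turn, a rotation vector about the tool's x, y, z in rad, then the shift along the tool's x, y, z in m, then the opening in per cent of the stroke, from 0 (shut) to 100 (fully open). A call has exactly 10 rows; each row shifts and turns the commanded pose from where the row before left it, along the tool's axes as they then stand; what a row does not reach is not made up. A row lasts 1/8 s, in which the tool goes at most 62.5 mm and 10.7 degrees, less where a joint would pass 70% of its speed; a pose out of reach is approached as far as the arm can. A call is refused whole if a number of a shift passes 0.0625 or a number of a turn 0.188, either way. A call with a gripper value outside its range is refused whole. The fingers move at their own pace and stop on an object; "force" is the grip in N (left out, the last holds). Time passes only in rows, so rows that do not move let the fingers close, or fill a call up. It gives the time, the measured TCP pose, the force and the opening at its end, in the units of the state.
- arm.observe(): the state, without advancing time (a new reading comes with each control period).
- cams.capture(name): name is "scene" or "side" or "wrist"; returns the picture (480x640x3 uint8, red, green, blue); there is no depth.
- cams.camera_info(name): a dict with "mtx" (3x3 intrinsics, pixels), "R" (3x3) and "t" (3): a world point X has camera coordinates R X + t; the wrist camera has in their place "T_tool_cam" (4x4, takes a point from camera to tool coordinates, whose origin is the TCP and whose axes are the flange's). Camera axes: x right, y down, z forward; pixel columns grow to the right and rows downward; lengths in m; the calibration is good to about 2 mm. A picture is of the moment at which its call begins: read the wrist's pose just before it. camera_info takes no time and is no camera call.
- finish_job(): hands the job in, once; it reports no verdict.
The state is a dict: "time": time; "q": joint angles; "joint_velocities": joint speeds; "joint_torque": joint torques, N m; "position": TCP position; "ee_rot": TCP orientation; "wrist_force": force on the tool from outside, world axes, zero at the start; "torque": the same for the moment, N m; "finger_gap": finger opening in m.
Only numpy, scipy, OpenCV 4.12 (cv2) and the standard library are available. Lean on these libraries where they do the work, as an engineer would, in place of code of your own. Each camera call takes 0.05 s, during which the arm holds its last target. There are 200 camera calls.

### The job

Set the empty steel basket upright on the shaker's vise bed with its grip bar on the T-handle side, and turn the T-handle clockwise until the jaws hold the basket tight. Only then get every steel coupling into the basket: tip the hinged tray well up by its bar so that the ones on it slide in, add by hand those lying on the bench, and lay the tray back level. Finally turn the control box's dial to the two-dot mark, leaving the basket clamped and the bottle, carton and brush alone.

Things in the scene. Friction and masses are not known exactly. Their poses are not given: they have to be found in the camera images.
- station: the fixed shaker station: grey base plate 120 (x) by 455 (y) mm, 20 mm thick, a little turned on the bench; along its y, from -y to +y: gear head with T-handle (64 by 60 mm, centre y = -185, top 100 mm above bench), moving jaw, vise bed, fixed jaw, tipping tray (posts at x = +-55, y = 53 to 77, 115 high). Origin on the bench under the bed's centre; z up
- bed (a point): centre of the vise bed's upper face, 20 mm above the bench: where the underside centre of the clamped basket belongs; axes as the station. The fixed jaw's face is 50 mm from it towards the station's +y; jaws are 90 mm wide (x), tops 62 mm above the bench
- jaw: the moving jaw, 90 mm wide, 42 high, with a rubber-faced pad on springs before it; origin at the middle of the unloaded pad face's lower edge; it slides along the station's +y towards the fixed jaw, 4 mm for each radian of the T-handle; the pad springs back at 6 N per mm, up to 8 mm
- tee (a joint): turn of the T-handle about its upright axis, rad; 0 = fully open (jaws 118 mm apart), grows clockwise seen from above, up to 7; starts at 0 to 0.8. Steady drag about 0.2 N m, stays where left. The jaws meet the basket at about 4.5; from there each radian adds 24 N of clamping force and 0.1 N m of torque; beyond 6.5 it gets very stiff
- tee_grip (a point): centre of the T-handle's cross bar, on the turning axis, 142 mm above the bench; steel bar 80 mm long, 12 wide, 16 high; at joint value 0 it lies along the station's x. Under it a 10 mm round shaft, 34 mm long down to the gear head. Grip it across from above, turn part of a revolution, let go, grip again
- basket: loose open steel basket, 108 (x) by 100 (y) mm outside, 70 high, walls and floor 4, 0.3 kg, on the bench at the start; origin at the centre of its underside, z up. Grip bar 12 mm thick (y), 60 wide (x) on its -y wall, at y = -44, from 70 to 107 mm above the underside: take it there. On the bed its axes go along the station's; clamped across its y sides
- tray (a joint): tilt of the hinged tray, rad; 0 is level (at rest), grows as its bar is lifted, up to 1.15. The tray is 0.3 kg; let go, it falls back to level. Couplings slide off at a tilt of about 0.5 to 0.65
- tray_handle (a point): centre of the tray's round lifting bar, 12 mm thick, 90 long, parallel to the station's x; at level 205 mm above the bench at y = 245 in the station, 40 mm beyond the tray's end wall; it swings up and towards the basket about the hinge
- tray_hinge (a point): centre of the tray's hinge axis (parallel to the station's x), 100 mm above the bench, at y = 65 mm in the station, below the tray's open lip
- tray_lip (a point): middle of the tray's open lip, on its floor. The level tray floor (80 mm wide inside, 136 long, running from the lip in the station's +y) lies 155 mm above the bench; 30 mm side and end walls
- control: the fixed grey control box, 120 by 110 by 50 mm; origin under its centre, z up, dial on top
- dial (a joint): turn of the dial, rad, clockwise seen from above; detents at 0 (bar mark), 0.6 (one dot), 1.2 (two dots) and 1.8 (three dots); it clicks into the nearest one when let go; starts at the bar or at one dot; at most about 0.1 N m
- dial_grip (a point): middle of the dial's grip fin, on the dial's axis, 78 mm above the bench; the fin is 50 mm long, 14 thick, 32 high on a round disc 54 mm wide; at value 0 the fin lies along the box's x axis with its white pointer line towards the box's -x
- spray_bottle: bystander: white bottle 64 mm wide, about 170 mm high, on the far side; leave alone
- carton: bystander: closed cardboard carton 60 by 100 by 60 mm, on the far side; leave alone
- scrub_brush: bystander: a hand brush lying far on the left of the bench; leave alone
- tray_nut0: a hexagonal steel coupling, 26 mm across flats (30 mm over corners), 22 mm high, 70 g, with dark blind bores at both ends; origin at the centre of its underside as it first stands, z along its own axis (up at the start), x square to one pair of flats; may be absent; it may end up lying on a flat. At the start it lies on the tray
- tray_nut1: a hexagonal steel coupling, 26 mm across flats (30 mm over corners), 22 mm high, 70 g, with dark blind bores at both ends; origin at the centre of its underside as it first stands, z along its own axis (up at the start), x square to one pair of flats; may be absent; it may end up lying on a flat. At the start it lies on the tray
- tray_nut2: a hexagonal steel coupling, 26 mm across flats (30 mm over corners), 22 mm high, 70 g, with dark blind bores at both ends; origin at the centre of its underside as it first stands, z along its own axis (up at the start), x square to one pair of flats; may be absent; it may end up lying on a flat. At the start it lies on the tray
- tray_nut3: a hexagonal steel coupling, 26 mm across flats (30 mm over corners), 22 mm high, 70 g, with dark blind bores at both ends; origin at the centre of its underside as it first stands, z along its own axis (up at the start), x square to one pair of flats; may be absent; it may end up lying on a flat. At the start it lies on the tray
- bench_nut0: a hexagonal steel coupling, 26 mm across flats (30 mm over corners), 22 mm high, 70 g, with dark blind bores at both ends; origin at the centre of its underside as it first stands, z along its own axis (up at the start), x square to one pair of flats; may be absent; it may end up lying on a flat. At the start it stands on the bench between the station and the robot
- bench_nut1: a hexagonal steel coupling, 26 mm across flats (30 mm over corners), 22 mm high, 70 g, with dark blind bores at both ends; origin at the centre of its underside as it first stands, z along its own axis (up at the start), x square to one pair of flats; may be absent; it may end up lying on a flat. At the start it stands on the bench between the station and the robot
- bench_nut2: a hexagonal steel coupling, 26 mm across flats (30 mm over corners), 22 mm high, 70 g, with dark blind bores at both ends; origin at the centre of its underside as it first stands, z along its own axis (up at the start), x square to one pair of flats; may be absent; it may end up lying on a flat. At the start it stands on the bench between the station and the robot
There are look-alikes about, which are no part of the job. What is shaped like the control but turquoise is not meant. What is shaped like the basket but orange is not meant.

How it is judged:
On the way, in this order (a step that is already met when the one before it is completed fails the run):
1. the basket stands on the vise bed and the jaws clamp it with more than 15 N (horizontal distance between basket and bed below 0.015 m and angle between basket's own z axis and vertical below 0.08 rad and contact force between jaw and basket above 15 N), for 0.3 s.
2. the tray is tipped up beyond 0.6 rad (value of joint tray above 0.6 rad), for 0.05 s.
3. every coupling is in the clamped basket and the tray is level again (all of step 1 and x of tray_nut0 in the frame of basket between -0.052 and 0.052 m and y of tray_nut0 in the frame of basket between -0.048 and 0.048 m and z of tray_nut0 in the frame of basket between -0.003 and 0.07 m and x of tray_nut1 in the frame of basket between -0.052 and 0.052 m and y of tray_nut1 in the frame of basket between -0.048 and 0.048 m and z of tray_nut1 in the frame of basket between -0.003 and 0.07 m and x of tray_nut2 in the frame of basket between -0.052 and 0.052 m and y of tray_nut2 in the frame of basket between -0.048 and 0.048 m and z of tray_nut2 in the frame of basket between -0.003 and 0.07 m and x of tray_nut3 in the frame of basket between -0.052 and 0.052 m and y of tray_nut3 in the frame of basket between -0.048 and 0.048 m and z of tray_nut3 in the frame of basket between -0.003 and 0.07 m and x of bench_nut0 in the frame of basket between -0.052 and 0.052 m and y of bench_nut0 in the frame of basket between -0.048 and 0.048 m and z of bench_nut0 in the frame of basket between -0.003 and 0.07 m and x of bench_nut1 in the frame of basket between -0.052 and 0.052 m and y of bench_nut1 in the frame of basket between -0.048 and 0.048 m and z of bench_nut1 in the frame of basket between -0.003 and 0.07 m and x of bench_nut2 in the frame of basket between -0.052 and 0.052 m and y of bench_nut2 in the frame of basket between -0.048 and 0.048 m and z of bench_nut2 in the frame of basket between -0.003 and 0.07 m and value of joint tray below 0.1 rad), for 0.2 s.
4. the dial is at the two-dot mark (value of joint dial between 1.05 and 1.35 rad), for 0.2 s.
At the end, for the whole second after the job is handed in: the basket stands upright within 15 mm of the bed's centre, clamped with more than 15 N; every coupling present is inside the basket, below its rim; the tray is level (under 0.1 rad); the dial is at two dots (1.2 +- 0.15 rad); all at rest (all of step 3 and all of step 4 and linear speed of basket below 0.02 m/s); the robot touches nothing.
It fails at once if the spray bottle is moved more than 40 mm (distance of spray_bottle from where it was at the start of the episode above 0.04 m).
It fails at once if the carton is moved more than 40 mm (distance of carton from where it was at the start of the episode above 0.04 m).
It fails at once if the scrub brush is moved more than 40 mm (distance of scrub_brush from where it was at the start of the episode above 0.04 m).
Of tray_nut0, tray_nut1, tray_nut2, tray_nut3 only 2 to 4 are there at a start; the rules pass over those that are not, and their reading is None.
Of bench_nut0, bench_nut1, bench_nut2 only 2 to 3 are there at a start; the rules pass over those that are not, and their reading is None.
At some moment in a run one of bench_nut0, bench_nut1, bench_nut2 may be knocked a few centimetres aside while the robot is not near it.
Once in a run the grip may slacken for a moment while it holds something.
It also fails if it takes over 200 s, if anything falls off the work surface, if the arm or the gripper's body presses on something with over 40 N, if the wrist force passes 120 N, or if a joint passes its speed limit or range.

## Working session

There is one attempt and no reset: what is moved stays moved. The work goes in short steps, Python scripts to look and compute and a tool call to move; the robot and the scene stay as the last step left them, time stands still between calls to the robot, and variables do not carry over. Pictures are saved under pics/ and viewed, about 12 in all and at most 16, crops included, and the job is handed in when it is done.

Besides the shell and the picture viewer there is one more tool, called after "Call:" as name(argument=value, ...), one argument or row to a line, values as JSON. jog_arm: Moves the arm, as the interface text tells. Its arguments: {"type":"object","properties":{"deltas":{"type":"array","items":{"type":"array","items":{"type":"number"}}},"force":{"type":"number"}},"required":["deltas"]}

```bash
mkdir -p pics; ls
python3 - <<'E'
from plant import arm, cams
import cv2
print(arm.observe())
for n in ("scene","side","wrist"):
    im=cams.capture(n); cv2.imwrite(f"pics/{n}0.png",im[:,:,::-1]); print(n,cams.camera_info(n))
E
```

```text
pics
{'time': 0.0, 'q': array([ 3.83162999e-06,  2.13356898e-01, -3.50878309e-02,  1.32351922e+00,
        2.97636855e-05,  1.57080588e+00]), 'joint_velocities': array([-0.00162342,  0.00033826,  0.00046733, -0.0005666 , -0.00071502,
       -0.00111335]), 'joint_torque': array([-1.43474466e-03, -6.86183596e+01,  4.87125492e+01,  1.75234705e-02,
       -1.83502889e-04, -7.31988712e-05]), 'position': array([4.99648541e-01, 1.09804869e-05, 2.41804396e-01]), 'ee_rot': array([ 7.07108689e-01,  7.07104632e-01, -4.02296020e-04, -4.23336596e-04]), 'wrist_force': array([0.20091855, 0.12723845, 0.48266008]), 'torque': array([-0.02648828, -0.07469673,  0.04070305]), 'finger_gap': 0.08569855851968868}
scene {'mtx': array([[530.60281067,   0.        , 329.5835965 ],
       [  0.        , 530.60281067, 237.81274551],
       [  0.        ,   0.        ,   1.        ]]), 'R': array([[ 0.7140659 ,  0.69994169, -0.0138388 ],
       [ 0.39219164, -0.41632379, -0.82028057],
       [-0.57990999,  0.58030693, -0.5717939 ]]), 't': array([-0.49322326, -0.06305829,  1.68734034])}
side {'mtx': array([[552.222
[... 168 characters left out ...]
.38646268,  0.02246917],
       [-0.2205629 , -0.57215112, -0.7899336 ],
       [ 0.31813562,  0.72338765, -0.61278058]]), 't': array([-0.52576286,  0.31210795,  1.27814031])}
wrist {'mtx': array([[337.31354979,   0.        , 314.59224732],
       [  0.        , 337.31354979, 241.95144801],
       [  0.        ,   0.        ,   1.        ]]), 'T_tool_cam': array([[ 5.20320970e-05, -9.62300123e-01, -2.71989835e-01,
         6.90422576e-02],
       [ 9.99999851e-01, -9.79182707e-05,  5.37736467e-04,
         1.08371833e-03],
       [-5.44096643e-04, -2.71989823e-01,  9.62299974e-01,
        -1.32234022e-01],
       [ 0.00000000e+00,  0.00000000e+00,  0.00000000e+00,
         1.00000000e+00]])}
```

View pics/scene0.png

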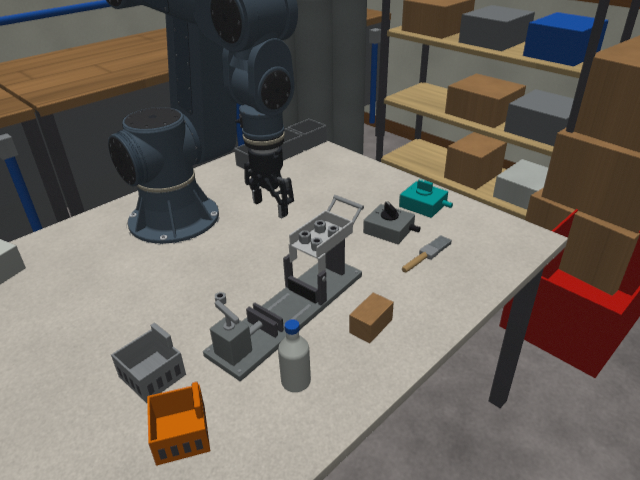

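View pics/side0.png

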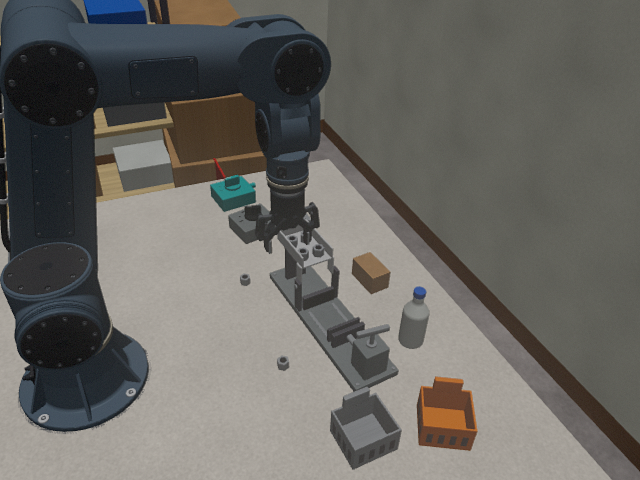

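```bash
cat > h.py <<'E'
import numpy as np, cv2
from plant import arm, cams
from scipy.spatial.transform import Rotation as Rn
def pose():
    s=arm.observe(); return Rn.from_quat(s["ee_rot"]).as_matrix(), np.array(s["position"])
def cam(name,P=None):
    i=cams.camera_info(name); K=i["mtx"]
    if name=="wrist":
        R,p=P if P is not None else pose(); T=i["T_tool_cam"]
        Rc=R@T[:3,:3]; c=R@T[:3,3]+p
        return K,Rc.T,-Rc.T@c
    return K,i["R"],i["t"]
def onplane(C,uv,z):
    K,R,t=C; uv=np.atleast_2d(uv).astype(float)
    d=np.c_[uv,np.ones(len(uv))]@np.linalg.inv(K).T@R; c=-R.T@t
    return c+d*((z-c[2])/d[:,2])[:,None]
def proj(C,X):
    K,R,t=C; Y=np.atleast_2d(X)@R.T+t; Y=Y@K.T; return Y[:,:2]/Y[:,2:]
def shot(f,name="wrist"):
    P=pose(); im=cams.capture(name)[:,:,::-1].copy(); cv2.imwrite(f"pics/{f}.png",im)
    np.savez(f"pics/{f}.npz",R=P[0],p=P[1]); return im,cam(name,P)
def load(f):
    d=np.load(f"pics/{f}.npz"); return cv2.imread(f"pics/{f}.png"),cam("wrist",(d["R"],d["p"]))
def tri(C1,u1,C2,u2):
    P=[C[0]@np.c_[C[1],C[2]] for C in (C1,C2)]
    X=cv2.triangulatePoints(P[0],P[1],np.float64(u1).reshape(2,1),np.float64(u2).reshape(2,1)); return (X[:3]/X[3]).ravel()
E
python3 - <<'E'
from h import *
S=cam("side");C=cam("scene");np.set_printoptions(precision=3,suppress=True)
for n,uv,z in [("tee",(373,333),.15),("nut",(245,279),.011),("nut",(283,362),.011),("plate corner",(355,387),.02),("plate c",(397,371),.02),("plate c",(271,278),.02),
 ("brim l",(331,408),.07),("b",(357,391),.07),("b",(399,432),.07),("b",(353,453),.07),("box",(252,222),.05),("bottle",(412,340),0.02),("carton",(371,260),.06)]:
    print(n,onplane(S,uv,z))
for n,uv,z in [("tee",(229,310),.15),("nutT",(304,237),.177),("traybar l",(337,200),.205),("traybar r",(362,206),.205),("box",(389,222),.05),("dial",(389,210),.08),("plate c",(206,353),.02),("plate c",(240,374),.02),("plate c",(362,276),.02),
 ("b",(113,360),.07),("b",(155,331),.07),("b",(183,361),.07),("b",(140,380),.07),("carton",(371,305),.06),("bottle",(295,385),0)]:
    print(n,onplane(C,uv,z))
E
```

```text
tee [[ 0.607 -0.24   0.15 ]]
nut [[0.44  0.183 0.011]]
nut [[ 0.436 -0.134  0.011]]
plate corner [[ 0.559 -0.269  0.02 ]]
plate c [[ 0.671 -0.264  0.02 ]]
plate c [[0.505 0.151 0.02 ]]
brim l [[ 0.469 -0.331  0.07 ]]
b [[ 0.539 -0.313  0.07 ]]
b [[ 0.573 -0.433  0.07 ]]
b [[ 0.467 -0.44   0.07 ]]
box [[0.526 0.384 0.05 ]]
bottle [[ 0.753 -0.193  0.02 ]]
carton [[0.777 0.079 0.06 ]]
tee [[ 0.62  -0.226  0.15 ]]
nutT [[0.568 0.04  0.177]]
traybar l [[0.539 0.186 0.205]]
traybar r [[0.605 0.208 0.205]]
box [[0.557 0.387 0.05 ]]
dial [[0.545 0.4   0.08 ]]
plate c [[ 0.571 -0.272  0.02 ]]
plate c [[ 0.674 -0.257  0.02 ]]
plate c [[0.643 0.172 0.02 ]]
b [[ 0.49 -0.44  0.07]]
b [[ 0.478 -0.335  0.07 ]]
b [[ 0.599 -0.34   0.07 ]]
b [[ 0.579 -0.428  0.07 ]]
carton [[0.762 0.068 0.06 ]]
bottle [[ 0.768 -0.184  0.   ]]
```

Call:
jog_arm(
  deltas=[
    [0,0,0,-0.02,0,-0.025,100],
    [0,0,0,-0.02,0,-0.025,100],
    [0,0,0,-0.02,0,-0.025,100],
    [0,0,0,-0.02,0,-0.025,100],
    [0,0,0,-0.02,0,-0.025,100],
    [0,0,0,-0.02,0,-0.025,100],
    [0,0,0,-0.02,0,-0.025,100],
    [0,0,0,-0.02,0,-0.025,100],
    [0,0,0,0,0,0,100],
    [0,0,0,0,0,0,100],
  ],
)

```text
time: 1.4
position: [0.5001, -0.1598, 0.4415]
ee_rot: [0.707, 0.707, -0.0, -0.0]
wrist_force: [0.8, 0.6, -0.7]
finger_gap: 0.085
```

```bash
python3 -c "
from h import *
shot('w1'); print(pose())"
```

```text
(array([[-3.41356542e-04,  9.99999230e-01, -1.19282323e-03],
       [ 9.99999834e-01,  3.41909502e-04,  4.63399133e-04],
       [ 4.63806614e-04, -1.19266485e-03, -9.99999181e-01]]), array([ 0.49994463, -0.15956402,  0.44147522]))
```

View pics/w1.png

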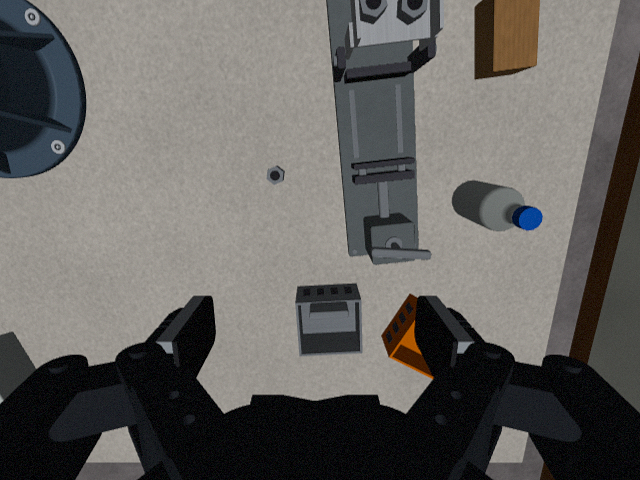

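```bash
python3 -c "
from h import *
im,_=load('w1')
a=cv2.resize(im[60:260,320:450],None,fx=3,fy=3,interpolation=2)
b=cv2.resize(im[275:365,285:375],None,fx=4,fy=4,interpolation=2)
o=np.zeros((600,760,3),np.uint8);o[:600,:390]=a;o[:360,395:755]=b;cv2.imwrite('pics/m1.png',o)"
```

```text
(no output)
```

View pics/m1.png

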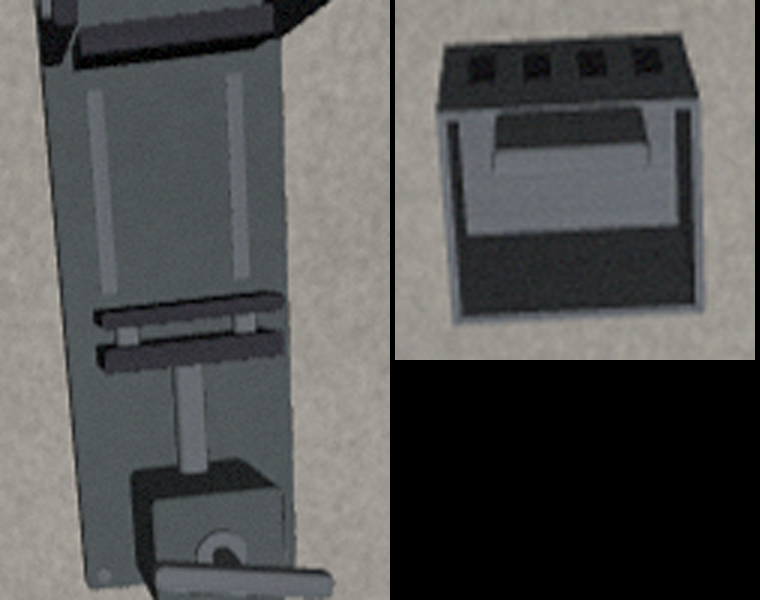

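Run:
```python
from h import *
np.set_printoptions(precision=4,suppress=True)
im,C=load('w1')
A=lambda *p:[(320+x/3,60+y/3) for x,y in p]; B=lambda *p:[(285+(x-395)/4,275+y/4) for x,y in p]
L=onplane(C,A((42,60),(88,588)),.02);Rr=onplane(C,A((282,60),(295,560)),.02)
J=onplane(C,A((76,69),(272,37)),.02);T=onplane(C,A((157,571),(245,572),(332,576)),.150)
Jt=onplane(C,A((82,30),(272,5)),.062)
bk=onplane(C,B((438,108),(698,100),(703,310),(457,322)),.07)
print(L,Rr,J,Jt,T,bk,sep="\n")
ang=lambda a,b:np.degrees(np.arctan2(*(b-a)[1::-1]))
print("yaw L",ang(L[1],L[0])-90,"R",ang(Rr[1],Rr[0])-90,"J",ang(J[0],J[1]),ang(Jt[0],Jt[1]),"tee",ang(T[0],T[2]))
print("basket yaw",[ang(bk[i],bk[(i+1)%4]) for i in range(4)],bk.mean(0))
print("bench nut",onplane(C,(276,175),.022))
```

```text
[[ 0.5303  0.0057  0.02  ]
 [ 0.5612 -0.2723  0.02  ]]
[[ 0.6505  0.0057  0.02  ]
 [ 0.6789 -0.2554  0.02  ]]
[[0.5475 0.0016 0.02  ]
 [0.6447 0.0162 0.02  ]]
[[0.5463 0.011  0.062 ]
 [0.6328 0.0214 0.062 ]]
[[ 0.5771 -0.2218  0.15  ]
 [ 0.6157 -0.2223  0.15  ]
 [ 0.654  -0.2241  0.15  ]]
[[ 0.4704 -0.3349  0.07  ]
 [ 0.5765 -0.3313  0.07  ]
 [ 0.5823 -0.4294  0.07  ]
 [ 0.477  -0.4353  0.07  ]]
yaw L 6.32432081506505 R 6.188979613856006 J 8.544971849822097 6.834847370461575 tee -1.7060751791272488
basket yaw [np.float64(1.9332858837380513), np.float64(-86.62558516906078), np.float64(-176.787625442543), np.float64(93.77536377224719)] [ 0.5266 -0.3827  0.07  ]
bench nut [[ 0.4391 -0.1345  0.022 ]]
```

```bash
cat >> h.py <<'E'
def Rphi(phi):  # tool down, tool y along world heading phi (deg)
    a=np.radians(phi); y=np.array([np.cos(a),np.sin(a),0]); z=np.array([0,0,-1.]); return np.c_[np.cross(y,z),y,z]
def plan(wps,grip,start=None):
    """wps: list of (pos, phi or R, nrows[,grip]); prints jog rows"""
    R,p=pose() if start is None else start
    rows=[]
    for w in wps:
        tp,tR,n=w[:3]; g=w[3] if len(w)>3 else grip; tR=Rphi(tR) if np.isscalar(tR) else tR
        rv=Rn.from_matrix(R.T@tR).as_rotvec()
        if len(w)>4: rv=np.array([0,0,w[4]])
        dp=(np.array(tp)-p)/n
        for k in range(n):
            Rk=R@Rn.from_rotvec(rv*k/n).as_matrix(); s=Rk.T@dp
            rows.append([round(float(v),4)+0. for v in (*(rv/n),*s)]+[g])
        R,p=tR,np.array(tp,float)
    while len(rows)%10: rows.append([0]*6+[rows[-1][6]])
    for i in range(0,len(rows),10): print("["+", ".join("["+", ".join(f"{v:g}" for v in r)+"]" for r in rows[i:i+10])+"]\n")
    m=np.abs(rows); print("max turn",m[:,:3].max(),"max shift",m[:,3:6].max())
O=np.array([0.595,-0.038,0]); YS=6.3
def st(x,y,z):
    a=np.radians(YS); return O+[x*np.cos(a)-y*np.sin(a),x*np.sin(a)+y*np.cos(a),z]
E
python3 -c "
from h import *
plan([((.5242,-.3388,.24),-86.9,10)],100)"
```

```text
[[-0.0001, 0.0001, 0.1517, -0.0179, 0.0024, 0.0201, 100], [-0.0001, 0.0001, 0.1517, -0.0174, 0.0051, 0.0201, 100], [-0.0001, 0.0001, 0.1517, -0.0164, 0.0077, 0.0201, 100], [-0.0001, 0.0001, 0.1517, -0.015, 0.0101, 0.0201, 100], [-0.0001, 0.0001, 0.1517, -0.0133, 0.0122, 0.0201, 100], [-0.0001, 0.0001, 0.1517, -0.0113, 0.0141, 0.0201, 100], [-0.0001, 0.0001, 0.1517, -0.0091, 0.0156, 0.0201, 100], [-0.0001, 0.0001, 0.1517, -0.0066, 0.0168, 0.0201, 100], [-0.0001, 0.0001, 0.1517, -0.004, 0.0176, 0.0201, 100], [-0.0001, 0.0001, 0.1517, -0.0013, 0.018, 0.0201, 100]]

max turn 0.1517 max shift 0.0201
```

Call:
jog_arm(
  deltas=[
    [0,0,0.1517,-0.0179,0.0024,0.0201,100],
    [0,0,0.1517,-0.0174,0.0051,0.0201,100],
    [0,0,0.1517,-0.0164,0.0077,0.0201,100],
    [0,0,0.1517,-0.015,0.0101,0.0201,100],
    [0,0,0.1517,-0.0133,0.0122,0.0201,100],
    [0,0,0.1517,-0.0113,0.0141,0.0201,100],
    [0,0,0.1517,-0.0091,0.0156,0.0201,100],
    [0,0,0.1517,-0.0066,0.0168,0.0201,100],
    [0,0,0.1517,-0.004,0.0176,0.0201,100],
    [0,0,0.1517,-0.0013,0.018,0.0201,100],
  ],
)

```text
time: 2.7
position: [0.524, -0.3386, 0.2399]
ee_rot: [1.0, 0.025, -0.0, -0.0]
wrist_force: [0.2, 0.3, -0.5]
finger_gap: 0.0849
```

```bash
python3 -c "
from h import *
shot('w2'); R,p=pose();print(R,p, arm.observe()['q'])"
```

```text
[[ 0.99916423  0.0406988  -0.00380139]
 [ 0.04070619 -0.99916938  0.00188801]
 [-0.0037214  -0.00204117 -0.99999099]] [ 0.52335033 -0.33996339  0.23688937] [-5.75849812e-01  4.87068732e-01  3.40526215e-01  1.42847027e+00
 -4.86511994e-04  2.52502994e+00]
```

View pics/w2.png

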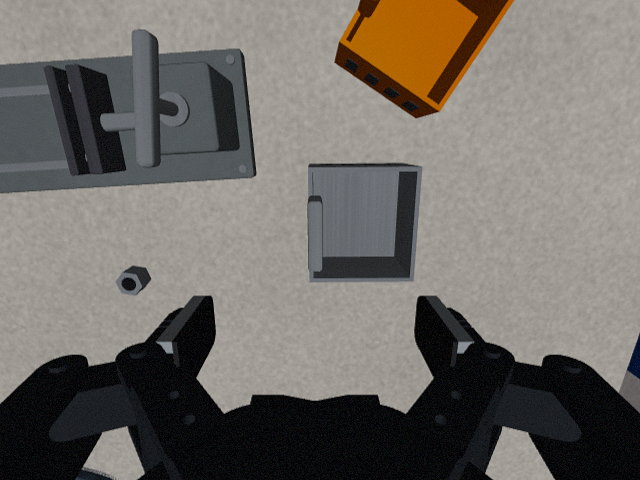

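```bash
python3 -c "
from h import *
np.set_printoptions(precision=4,suppress=True)
_,C=load('w2')
P=onplane(C,[(315,197),(315,270)],.107);print(P,P.mean(0))
print(onplane(C,[(309,164),(421,167),(413,281),(308,281)],.07).mean(0), onplane(C,[(309,164),(421,167),(413,281),(308,281)],.07))
T=onplane(C,[(145,32),(149,165)],.15);print('tee',T,T.mean(0))
q=T[0]-T[1];print(np.degrees(np.arctan2(q[1],q[0])))
print('nut',onplane(C,[(129,284)],.022))
p=pose()[1];
plan([((.5245,-.3395,.24),-87,1),((.5245,-.3395,.088),-87,9)],100)
"
```

```text
[[ 0.5558 -0.3372  0.107 ]
 [ 0.4948 -0.3402  0.107 ]] [ 0.5253 -0.3387  0.107 ]
[ 0.526  -0.3825  0.07  ] [[ 0.5791 -0.3308  0.07  ]
 [ 0.5814 -0.4288  0.07  ]
 [ 0.4744 -0.4357  0.07  ]
 [ 0.4693 -0.3348  0.07  ]]
tee [[ 0.6531 -0.2332  0.15  ]
 [ 0.5773 -0.2292  0.15  ]] [ 0.6152 -0.2312  0.15  ]
-3.023938735317443
nut [[ 0.4359 -0.1349  0.022 ]]
[[-0.0021, 0.0037, -0.0116, 0.0012, -0.0004, -0.0031, 100], [0, 0, 0, 0, 0, 0.0169, 100], [0, 0, 0, 0, 0, 0.0169, 100], [0, 0, 0, 0, 0, 0.0169, 100], [0, 0, 0, 0, 0, 0.0169, 100], [0, 0, 0, 0, 0, 0.0169, 100], [0, 0, 0, 0, 0, 0.0169, 100], [0, 0, 0, 0, 0, 0.0169, 100], [0, 0, 0, 0, 0, 0.0169, 100], [0, 0, 0, 0, 0, 0.0169, 100]]

max turn 0.0116 max shift 0.0169
```

Call:
jog_arm(
  deltas=[
    [0,0,0,0.001,0,0,100],
    [0,0,0,0,0,0.0168,100],
    [0,0,0,0,0,0.0168,100],
    [0,0,0,0,0,0.0168,100],
    [0,0,0,0,0,0.0168,100],
    [0,0,0,0,0,0.0168,100],
    [0,0,0,0,0,0.0168,100],
    [0,0,0,0,0,0.0168,100],
    [0,0,0,0,0,0.0168,100],
    [0,0,0,0,0,0.0168,100],
  ],
)

```text
time: 4.0
position: [0.5257, -0.3383, 0.0904]
ee_rot: [1.0, 0.028, 0.0, 0.0]
wrist_force: [-0.2, 0.4, -0.1]
finger_gap: 0.0855
```

Call:
jog_arm(
  deltas=[
    [0,0,0,0,0,0,0],
    [0,0,0,0,0,0,0],
    [0,0,0,0,0,0,0],
    [0,0,0,0,0,0,0],
    [0,0,0,0,0,0,0],
    [0,0,0,0,0,0,0],
    [0,0,0,0,0,0,0],
    [0,0,0,0,0,0,0],
    [0,0,0,0,0,0,0],
    [0,0,0,0,0,0,0],
  ],
  force=90,
)

```text
time: 5.25
position: [0.5256, -0.3392, 0.0906]
ee_rot: [1.0, 0.027, 0.0, 0.0]
wrist_force: [-0.1, 0.7, 5.8]
finger_gap: 0.0107
```

```bash
sed -i 's/^O=.*/O=np.array([0.595,-0.041,0]); YS=6.3/' h.py; python3 -c "
from h import *
s=arm.observe();print(s['position'],s['wrist_force'],s['finger_gap'],s['torque'])
R,p=pose()
print(st(0,-.048,0))
t=st(0,-.048,0)
plan([((p[0],p[1],.27),-87,9),((t[0],t[1],.27),96.3,21,0,-3.2)],0)
"
```

```text
[ 0.52555309 -0.33924054  0.09064859] [-0.0877574   0.73804559  5.7680234 ] 0.010688954555024157 [ 0.05327539 -0.00653184 -0.00593646]
[ 0.60026725 -0.08871013  0.        ]
[[0.0001, -0.0001, 0.0002, 0, 0, -0.0199, 0], [0.0001, -0.0001, 0.0002, 0, 0, -0.0199, 0], [0.0001, -0.0001, 0.0002, 0, 0, -0.0199, 0], [0.0001, -0.0001, 0.0002, 0, 0, -0.0199, 0], [0.0001, -0.0001, 0.0002, 0, 0, -0.0199, 0], [0.0001, -0.0001, 0.0002, 0, 0, -0.0199, 0], [0.0001, -0.0001, 0.0002, 0, 0, -0.0199, 0], [0.0001, -0.0001, 0.0002, 0, 0, -0.0199, 0], [0.0001, -0.0001, 0.0002, 0, 0, -0.0199, 0], [0, 0, -0.1524, 0.0042, -0.0117, 0, 0]]

[[0, 0, -0.1524, 0.0059, -0.011, 0, 0], [0, 0, -0.1524, 0.0075, -0.0099, 0, 0], [0, 0, -0.1524, 0.0089, -0.0087, 0, 0], [0, 0, -0.1524, 0.0101, -0.0072, 0, 0], [0, 0, -0.1524, 0.0111, -0.0056, 0, 0], [0, 0, -0.1524, 0.0118, -0.0038, 0, 0], [0, 0, -0.1524, 0.0123, -0.002, 0, 0], [0, 0, -0.1524, 0.0124, -0.0001, 0, 0], [0, 0, -0.1524, 0.0123, 0.0018, 0, 0], [0, 0, -0.1524, 0.0119, 0.0036, 0, 0]]

[[0, 0, -0.1524, 0.0112, 0.0054, 0, 0], [0, 0, -0.1524, 0.0103, 0.007, 0, 0], [0, 0, -0.1524, 0.0091, 0.0085, 0, 0], [0, 0, -0.1524, 0.0077, 0.0098, 0, 0], [0, 0, -0.1524, 0.0061, 0.0108, 0, 0], [0, 0, -0.1524, 0.0044, 0.0116, 0, 0], [0, 0, -0.1524, 0.0026, 0.0122, 0, 0], [0, 0, -0.1524, 0.0007, 0.0124, 0, 0], [0, 0, -0.1524, -0.0012, 0.0124, 0, 0], [0, 0, -0.1524, -0.0031, 0.0121, 0, 0]]

max turn 0.1524 max shift 0.0199
```

Call:
jog_arm(
  deltas=[
    [0,0,0,0,0,-0.023,0],
    [0,0,0,0,0,-0.023,0],
    [0,0,0,0,0,-0.023,0],
    [0,0,0,0,0,-0.023,0],
    [0,0,0,0,0,-0.023,0],
    [0,0,0,0,0,-0.023,0],
    [0,0,0,0,0,-0.023,0],
    [0,0,0,0,0,-0.023,0],
    [0,0,0,0,0,-0.023,0],
    [0,0,-0.1524,0.0042,-0.0117,0,0],
  ],
)

```text
time: 6.5
position: [0.529, -0.3278, 0.2984]
ee_rot: [0.995, 0.104, 0.001, 0.001]
wrist_force: [0.4, -0.3, -3.0]
finger_gap: 0.0105
```

Call:
jog_arm(
  deltas=[
    [0,0,-0.1524,0.0059,-0.011,0,0],
    [0,0,-0.1524,0.0075,-0.0099,0,0],
    [0,0,-0.1524,0.0089,-0.0087,0,0],
    [0,0,-0.1524,0.0101,-0.0072,0,0],
    [0,0,-0.1524,0.0111,-0.0056,0,0],
    [0,0,-0.1524,0.0118,-0.0038,0,0],
    [0,0,-0.1524,0.0123,-0.002,0,0],
    [0,0,-0.1524,0.0124,-0.0001,0,0],
    [0,0,-0.1524,0.0123,0.0018,0,0],
    [0,0,-0.1524,0.0119,0.0036,0,0],
  ],
)

```text
time: 7.75
position: [0.5641, -0.2075, 0.2967]
ee_rot: [0.647, 0.763, -0.0, -0.0]
wrist_force: [-0.1, -0.5, -2.9]
finger_gap: 0.0104
```

Call:
jog_arm(
  deltas=[
    [0,0,-0.1524,0.0112,0.0054,0,0],
    [0,0,-0.1524,0.0103,0.007,0,0],
    [0,0,-0.1524,0.0091,0.0085,0,0],
    [0,0,-0.1524,0.0077,0.0098,0,0],
    [0,0,-0.1524,0.0061,0.0108,0,0],
    [0,0,-0.1524,0.0044,0.0116,0,0],
    [0,0,-0.1524,0.0026,0.0122,0,0],
    [0,0,-0.1524,0.0007,0.0124,0,0],
    [0,0,-0.1524,-0.0012,0.0124,0,0],
    [0,0,-0.1524,-0.0031,0.0121,0,0],
  ],
)

```text
time: 9.0
position: [0.5994, -0.0883, 0.2967]
ee_rot: [-0.059, 0.998, 0.0, -0.0]
wrist_force: [0.6, 0.1, -2.2]
finger_gap: 0.0102
```

```bash
python3 -c "
from h import *
shot('w3');shot('s3','side'); s=arm.observe();print(s['position'],s['finger_gap'],s['q'],s['wrist_force'],s['torque'])
R,p=pose();print(np.degrees(np.arctan2(R[1,1],R[0,1])))
o=cv2.resize(cv2.imread('pics/s3.png')[180:420,230:470],None,fx=2,fy=2)
cv2.imwrite('pics/m3.png',np.hstack([o,cv2.resize(cv2.imread('pics/w3.png'),(320,240)).repeat(2,0)]) if 0 else o)"
```

```text
[ 0.59956359 -0.08774247  0.29669333] 0.010627787092144523 [-1.45370667e-01  4.52177585e-01  4.37024037e-01  1.55644580e+00
  1.15936481e-04 -2.61235391e-01] [-0.80725009 -0.0714948  -3.08678591] [-0.09824088 -0.00719505  0.05680357]
96.6385501890423
```

View pics/w3.png

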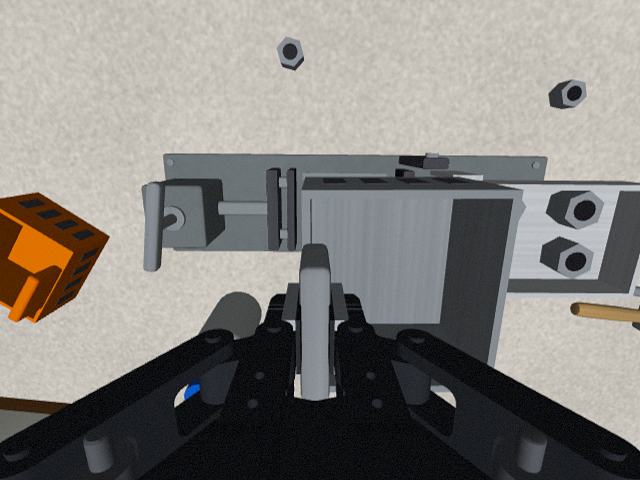

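```bash
python3 -c "
from h import *
np.set_printoptions(precision=4,suppress=True)
_,C=load('w3')
P=onplane(C,[(164,155),(547,157),(166,247)],.02);d=P[1]-P[0];print(P,np.linalg.norm(d),np.degrees(np.arctan2(d[1],d[0]))-90,np.linalg.norm(P[2]-P[0]))
T=onplane(C,[(151,185),(151,270)],.15);print('tee',T,T.mean(0))
print('gear head top edge',onplane(C,[(171,180),(222,180)],.1))
print('nuts',onplane(C,[(291,50),(570,91)],.022))
print('moving jaw pad face top',onplane(C,[(297,170),(297,250)],.062))
# where does held basket sit: bar ends top
print('bar',onplane(C,[(315,250)],.2967+.017))
print('basket rim near corners',onplane(C,[(302,190),(523,190)],.2967-.0206))
"
```

```text
[[ 0.5622 -0.2708  0.02  ]
 [ 0.5116  0.1766  0.02  ]
 [ 0.6754 -0.2686  0.02  ]] 0.45024815226140275 6.449835412695123 0.11330245548159065
tee [[ 0.5779 -0.226   0.15  ]
 [ 0.6527 -0.227   0.15  ]] [ 0.6153 -0.2265  0.15  ]
gear head top edge [[ 0.579  -0.23    0.1   ]
 [ 0.5732 -0.1812  0.1   ]]
nuts [[ 0.4352 -0.1334  0.022 ]
 [ 0.4395  0.1791  0.022 ]]
moving jaw pad face top [[ 0.558  -0.1121  0.062 ]
 [ 0.6468 -0.1029  0.062 ]]
bar [[ 0.5675 -0.0919  0.3137]]
basket rim near corners [[ 0.5515 -0.0996  0.2761]
 [ 0.5398 -0.0006  0.2761]]
```

Call:
jog_arm(
  deltas=[
    [0,0,0,0.004,-0.0035,0,0],
    [0,0,0,0,0,0.018,0],
    [0,0,0,0,0,0.018,0],
    [0,0,0,0,0,0.018,0],
    [0,0,0,0,0,0.018,0],
    [0,0,0,0,0,0.018,0],
    [0,0,0,0,0,0.018,0],
    [0,0,0,0,0,0.018,0],
    [0,0,0,0,0,0.018,0],
    [0,0,0,0,0,0.018,0],
  ],
)

```text
time: 10.35
position: [0.5954, -0.0935, 0.1346]
ee_rot: [-0.054, 0.999, -0.0, -0.0]
wrist_force: [-0.2, -0.2, -3.0]
finger_gap: 0.0102
```

Call:
jog_arm(
  deltas=[
    [0,0,0,0,0,0.005,0],
    [0,0,0,0,0,0.005,0],
    [0,0,0,0,0,0.004,0],
    [0,0,0,0,0,0.003,0],
    [0,0,0,0,0,0.003,0],
    [0,0,0,0,0,0.003,0],
    [0,0,0,0,0,0.001,0],
    [0,0,0,0,0,0,0],
    [0,0,0,0,0,0,0],
    [0,0,0,0,0,0,0],
  ],
)

```text
time: 11.6
position: [0.596, -0.0926, 0.1112]
ee_rot: [-0.056, 0.998, -0.0, 0.0]
wrist_force: [0.0, -0.5, -2.0]
finger_gap: 0.0106
```

```bash
sed -i 's/^O=.*/O=np.array([0.595,-0.042,0]); YS=6.4/' h.py;python3 -c "
from h import *
shot('w4'); s=arm.observe();print(s['position'],s['finger_gap'],s['wrist_force'],s['torque'])"
```

```text
[ 0.59593453 -0.09254766  0.11119513] 0.010828168451351471 [-0.29558592 -0.39200681 -2.19876814] [-0.11659498  0.02239569 -0.0077327 ]
```

View pics/w4.png

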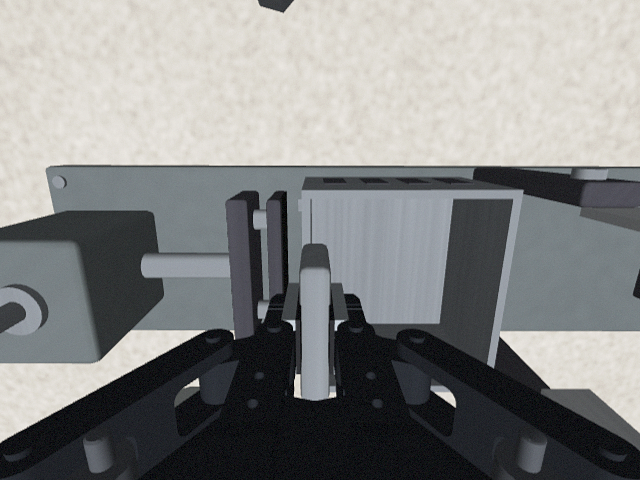

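Call:
jog_arm(
  deltas=[
    [0,0,0,0,0,0.001,0],
    [0,0,0,0,0,0,8],
    [0,0,0,0,0,0,16],
    [0,0,0,0,0,0,30],
    [0,0,0,0,0,0,45],
    [0,0,0,0,0,0,45],
    [0,0,0,0,0,-0.03,45],
    [0,0,0,0,0,-0.04,60],
    [0,0,0,0,0,-0.035,80],
    [0,0,0,0,0,-0.02,80],
  ],
)

```text
time: 12.9
position: [0.5964, -0.0926, 0.2371]
ee_rot: [-0.056, 0.998, -0.0, 0.001]
wrist_force: [-0.7, 0.4, -0.4]
finger_gap: 0.0684
```

```bash
python3 -c "
from h import *
s=arm.observe();print(s['position'],s['finger_gap'],s['wrist_force'],s['torque'])
plan([((.6153,-.2265,.235),88.3,7),((.6153,-.2265,.185),88.3,3)],80)"
```

```text
[ 0.59637515 -0.09260993  0.23709453] 0.06836212625676025 [-0.67172583  0.36668544 -0.43587906] [-0.03710692 -0.03770426 -0.06272438]
[[-0.0001, 0.0003, 0.0203, -0.0005, -0.0193, 0.0003, 80], [-0.0001, 0.0003, 0.0203, -0.0009, -0.0193, 0.0003, 80], [-0.0001, 0.0003, 0.0203, -0.0013, -0.0193, 0.0003, 80], [-0.0001, 0.0003, 0.0203, -0.0017, -0.0192, 0.0003, 80], [-0.0001, 0.0003, 0.0203, -0.0021, -0.0192, 0.0003, 80], [-0.0001, 0.0003, 0.0203, -0.0025, -0.0192, 0.0003, 80], [-0.0001, 0.0003, 0.0203, -0.0029, -0.0191, 0.0003, 80], [0, 0, 0, 0, 0, 0.0167, 80], [0, 0, 0, 0, 0, 0.0167, 80], [0, 0, 0, 0, 0, 0.0167, 80]]

max turn 0.0203 max shift 0.0193
```

Call:
jog_arm(
  deltas=[
    [0,0,0.02,-0.0005,-0.0193,0,80],
    [0,0,0.02,-0.0009,-0.0193,0,80],
    [0,0,0.02,-0.0013,-0.0193,0,80],
    [0,0,0.02,-0.0017,-0.0192,0,80],
    [0,0,0.02,-0.0021,-0.0192,0,80],
    [0,0,0.02,-0.0025,-0.0192,0,80],
    [0,0,0.02,-0.0029,-0.0191,0,80],
    [0,0,0,0,0,0,80],
    [0,0,0,0,0,0,80],
    [0,0,0,0,0,0,80],
  ],
)

```text
time: 14.15
position: [0.615, -0.2259, 0.2352]
ee_rot: [0.013, 1.0, 0.0, 0.0]
wrist_force: [0.8, 0.6, -0.0]
finger_gap: 0.0683
```

```bash
python3 -c "
from h import *
shot('w5'); s=arm.observe();print(s['position'],s['finger_gap'],s['wrist_force'],s['torque'])"
```

```text
[ 0.61495396 -0.22587636  0.23526922] 0.06816427860463602 [ 0.03814536 -0.21998195  0.00419536] [-0.05549695  0.01275562  0.03799811]
```

View pics/w5.png

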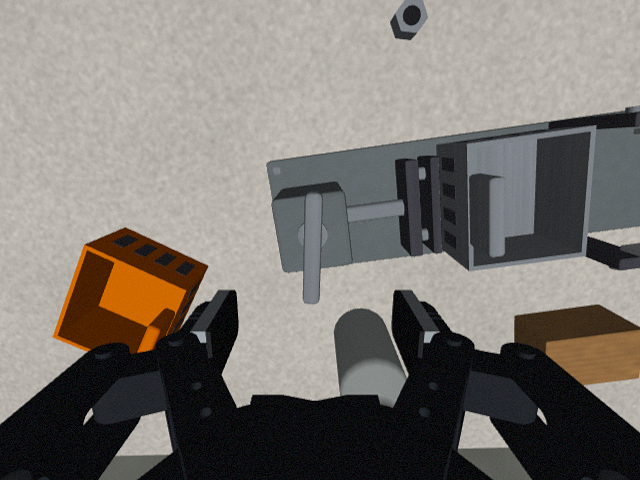

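```bash
python3 -c "
from h import *
np.set_printoptions(precision=4,suppress=True)
_,C=load('w5')
T=onplane(C,[(314,194),(311.5,302)],.15);print(T,T.mean(0));d=T[1]-T[0];print(np.degrees(np.arctan2(d[1],d[0])))
P=onplane(C,[(467,142),(596,126),(586,261),(471,270)],.09);print(P,P.mean(0))"
```

```text
[[ 0.5766 -0.2251  0.15  ]
 [ 0.6527 -0.2289  0.15  ]] [ 0.6147 -0.227   0.15  ]
-2.8749867818862764
[[ 0.547  -0.1037  0.09  ]
 [ 0.5377 -0.0044  0.09  ]
 [ 0.6491  0.0092  0.09  ]
 [ 0.6548 -0.0898  0.09  ]] [ 0.5972 -0.0472  0.09  ]
```

Call:
jog_arm(
  deltas=[
    [0,0,0.01,0,-0.001,0.0168,80],
    [0,0,0,0,0,0.0168,80],
    [0,0,0,0,0,0.0168,80],
    [0,0,0,0,0,0.0168,80],
    [0,0,0,0,0,0.0168,60],
    [0,0,0,0,0,0.0168,40],
    [0,0,0,0,0,0,0],
    [0,0,0,0,0,0,0],
    [0,0,0,0,0,0,0],
    [0,0,0,0,0,0,0],
  ],
  force=60,
)

```text
time: 15.45
position: [0.6145, -0.2275, 0.1342]
ee_rot: [0.019, 1.0, -0.0, -0.0]
wrist_force: [-4.1, -3.7, -10.0]
finger_gap: 0.0108
```

Call:
jog_arm(
  deltas=[
    [0,0,0,0,0,0,0],
    [0,0,0,0,0,0,0],
    [0,0,0.05,0,0,0,0],
    [0,0,0.12,0,0,0,0],
    [0,0,0.17,0,0,0,0],
    [0,0,0.17,0,0,0,0],
    [0,0,0.17,0,0,0,0],
    [0,0,0.17,0,0,0,0],
    [0,0,0.17,0,0,0,0],
    [0,0,0.17,0,0,0,0],
  ],
)

```text
time: 16.7
position: [0.6145, -0.2276, 0.1342]
ee_rot: [0.578, 0.816, -0.0, -0.0]
wrist_force: [-4.8, -3.7, -11.4]
finger_gap: 0.0111
```

Call:
jog_arm(
  deltas=[
    [0,0,0.18,0,0,0,0],
    [0,0,0.18,0,0,0,0],
    [0,0,0.18,0,0,0,0],
    [0,0,0.18,0,0,0,0],
    [0,0,0.18,0,0,0,0],
    [0,0,0.18,0,0,0,0],
    [0,0,0.18,0,0,0,0],
    [0,0,0.18,0,0,0,0],
    [0,0,0.18,0,0,0,0],
    [0,0,0.15,0,0,0,0],
  ],
)

```text
time: 17.95
position: [0.6144, -0.2276, 0.1342]
ee_rot: [0.998, 0.069, -0.001, 0.0]
wrist_force: [-4.3, -4.0, -10.7]
finger_gap: 0.0108
```

```bash
python3 -c "
from h import *
s=arm.observe();print(s['position'],s['finger_gap'],s['q'],s['wrist_force'],s['torque'])
R=pose()[0];print(np.degrees(np.arctan2(R[1,1],R[0,1])))"
```

```text
[ 0.61440968 -0.22764568  0.13422868] 0.010824296271478635 [-3.54461846e-01  5.73710620e-01  2.21988201e-01  1.21990146e+00
 -7.90860839e-04  2.64826612e+00] [ -4.25621546  -4.00058862 -10.7072464 ] [-1.0072971   0.78371636  0.20390966]
-82.04361097994446
```

Call:
jog_arm(
  deltas=[
    [0,0,0.15,0,0,0,0],
    [0,0,0.15,0,0,0,0],
    [0,0,0,0,0,0,0],
    [0,0,0,0,0,0,40],
    [0,0,0,0,0,0,60],
    [0,0,0,0,0,0,60],
    [0,0,0,0,0,-0.02,60],
    [0,0,0,0,0,-0.02,60],
    [0,0,-0.15,0,0,-0.02,60],
    [0,0,-0.18,0,0,0,60],
  ],
)

```text
time: 19.2
position: [0.6158, -0.2276, 0.1964]
ee_rot: [0.996, 0.09, 0.002, 0.001]
wrist_force: [0.8, -0.5, 0.0]
finger_gap: 0.0514
```

Call:
jog_arm(
  deltas=[
    [0,0,-0.18,0,0,0,60],
    [0,0,-0.18,0,0,0,60],
    [0,0,-0.18,0,0,0,60],
    [0,0,-0.18,0,0,0,60],
    [0,0,-0.18,0,0,0,60],
    [0,0,-0.18,0,0,0,60],
    [0,0,-0.18,0,0,0,60],
    [0,0,-0.18,0,0,0,60],
    [0,0,-0.18,0,0,0,60],
    [0,0,-0.18,0,0,0,60],
  ],
)

```text
time: 20.45
position: [0.6151, -0.2274, 0.1946]
ee_rot: [0.549, 0.836, 0.0, 0.0]
wrist_force: [0.1, -0.4, 1.3]
finger_gap: 0.0512
```

```bash
python3 -c "
from h import *
s=arm.observe();print(s['position'],s['finger_gap'],s['q'],s['wrist_force'],s['torque'])
R=pose()[0];print(np.degrees(np.arctan2(R[1,1],R[0,1])))"
```

```text
[ 0.61506991 -0.22737808  0.19460192] 0.05117054345456774 [-3.54186796e-01  5.57879597e-01  3.48313731e-01  1.36065709e+00
  1.93223221e-04  8.07093073e-01] [ 0.07232176 -0.39790585  1.28134368] [-0.05157875 -0.00854273  0.00115955]
23.463571884624535
```

Call:
jog_arm(
  deltas=[
    [0,0,-0.166,0,0,0,60],
    [0,0,-0.166,0,0,0,60],
    [0,0,-0.166,0,0,0,60],
    [0,0,-0.166,0,0,0,60],
    [0,0,-0.166,0,0,0,60],
    [0,0,-0.166,0,0,0,60],
    [0,0,0,0,0,0.015,60],
    [0,0,0,0,0,0.015,60],
    [0,0,0,0,0,0.015,60],
    [0,0,0,0,0,0.015,60],
  ],
)

```text
time: 21.7
position: [0.6146, -0.2274, 0.1329]
ee_rot: [0.086, 0.996, 0.0, -0.0]
wrist_force: [0.6, -1.0, -0.3]
finger_gap: 0.0516
```

Call:
jog_arm(
  deltas=[
    [0,0,0,0,0,0,0],
    [0,0,0,0,0,0,0],
    [0,0,0,0,0,0,0],
    [0,0,0,0,0,0,0],
    [0,0,0,0,0,0,0],
    [0,0,0.1,0,0,0,0],
    [0,0,0.15,0,0,0,0],
    [0,0,0.15,0,0,0,0],
    [0,0,0.15,0,0,0,0],
    [0,0,0.15,0,0,0,0],
  ],
)

```text
time: 22.95
position: [0.6149, -0.2281, 0.1349]
ee_rot: [0.424, 0.905, -0.001, 0.0]
wrist_force: [-5.0, -6.0, 6.3]
finger_gap: 0.0107
```

Call:
jog_arm(
  deltas=[
    [0,0,0.15,0,0,0,0],
    [0,0,0.15,0,0,0,0],
    [0,0,0.15,0,0,0,0],
    [0,0,0.15,0,0,0,0],
    [0,0,0.15,0,0,0,0],
    [0,0,0.15,0,0,0,0],
    [0,0,0.15,0,0,0,0],
    [0,0,0.15,0,0,0,0],
    [0,0,0.15,0,0,0,0],
    [0,0,0,0,0,0,0],
  ],
)

```text
time: 24.2
position: [0.614, -0.2282, 0.1349]
ee_rot: [0.897, 0.443, -0.001, 0.0]
wrist_force: [-10.6, -5.9, 10.7]
finger_gap: 0.0112
```

```bash
python3 -c "
from h import *
s=arm.observe();print(s['position'],s['finger_gap'],s['q'],s['wrist_force'],s['torque'])
R=pose()[0];print(np.degrees(np.arctan2(R[1,1],R[0,1])))"
```

```text
[ 0.61404876 -0.22819283  0.13491565] 0.011174543201448495 [-3.55049265e-01  5.72761164e-01  2.22152669e-01  1.22065902e+00
 -1.62343345e-03  1.86960862e+00] [-10.63465723  -5.90637146  10.71607754] [-0.91009198  2.02622466 -0.09528181]
-37.463484632193996
```

Call:
jog_arm(
  deltas=[
    [0,0,0.13,0,0,0,0],
    [0,0,0.13,0,0,0,0],
    [0,0,0.12,0,0,0,0],
    [0,0,0,0,0,0,0],
    [0,0,0,0,0,0,0],
    [0,0,0,0,0,0,30],
    [0,0,0,0,0,0,60],
    [0,0,0,0,0,0,60],
    [0,0,0,0,0,-0.02,60],
    [0,0,0,0,0,-0.03,60],
  ],
)

```text
time: 25.45
position: [0.6144, -0.2272, 0.1841]
ee_rot: [0.964, 0.267, -0.001, -0.001]
wrist_force: [0.6, -1.2, 0.5]
finger_gap: 0.0508
```

```bash
python3 -c "
from h import *
s=arm.observe();print(s['position'],s['finger_gap'],s['q'],s['wrist_force'],s['torque'])
R,p=pose();print(np.degrees(np.arctan2(R[1,1],R[0,1])))
b=st(0,-.02,.3)
plan([((p[0],p[1],.3),-58,3),(b,6.4,10)],60)"
```

```text
[ 0.61441496 -0.22715624  0.18408948] 0.05080560920673137 [-3.54178604e-01  5.60057369e-01  3.25484731e-01  1.33799889e+00
  1.12935256e-04  2.24712202e+00] [ 0.61021174 -1.17825014  0.53842664] [-0.05593747 -0.0093033   0.05496303]
-59.043595417049836
[[-0.0005, 0.0003, -0.0061, 0, -0.0001, -0.0386, 60], [-0.0005, 0.0003, -0.0061, 0, 0, -0.0386, 60], [-0.0005, 0.0003, -0.0061, 0, 0, -0.0386, 60], [0, 0, -0.1124, 0.0073, -0.0149, 0, 60], [0, 0, -0.1124, 0.0089, -0.014, 0, 60], [0, 0, -0.1124, 0.0104, -0.0129, 0, 60], [0, 0, -0.1124, 0.0118, -0.0117, 0, 60], [0, 0, -0.1124, 0.0131, -0.0103, 0, 60], [0, 0, -0.1124, 0.0141, -0.0087, 0, 60], [0, 0, -0.1124, 0.015, -0.0071, 0, 60]]

[[0, 0, -0.1124, 0.0157, -0.0054, 0, 60], [0, 0, -0.1124, 0.0162, -0.0036, 0, 60], [0, 0, -0.1124, 0.0165, -0.0017, 0, 60], [0, 0, 0, 0, 0, 0, 60], [0, 0, 0, 0, 0, 0, 60], [0, 0, 0, 0, 0, 0, 60], [0, 0, 0, 0, 0, 0, 60], [0, 0, 0, 0, 0, 0, 60], [0, 0, 0, 0, 0, 0, 60], [0, 0, 0, 0, 0, 0, 60]]

max turn 0.1124 max shift 0.0386
```

```bash
python3 -c "
from h import *
R,p=pose();b=st(0,.245,.30)
plan([((p[0],p[1],.3),-59,4),(b,96.4,16,60,-2.713)],60)"
```

```text
[[-0.0004, 0.0003, -0.0002, 0, 0, -0.029, 60], [-0.0004, 0.0003, -0.0002, 0, 0, -0.029, 60], [-0.0004, 0.0003, -0.0002, 0, 0, -0.029, 60], [-0.0004, 0.0003, -0.0002, 0, 0, -0.029, 60], [0, 0, -0.1696, 0.0113, -0.0245, 0, 60], [0, 0, -0.1696, 0.0153, -0.0222, 0, 60], [0, 0, -0.1696, 0.0188, -0.0193, 0, 60], [0, 0, -0.1696, 0.0218, -0.0159, 0, 60], [0, 0, -0.1696, 0.0241, -0.012, 0, 60], [0, 0, -0.1696, 0.0258, -0.0077, 0, 60]]

[[0, 0, -0.1696, 0.0268, -0.0033, 0, 60], [0, 0, -0.1696, 0.0269, 0.0013, 0, 60], [0, 0, -0.1696, 0.0263, 0.0058, 0, 60], [0, 0, -0.1696, 0.0249, 0.0102, 0, 60], [0, 0, -0.1696, 0.0229, 0.0143, 0, 60], [0, 0, -0.1696, 0.0201, 0.0179, 0, 60], [0, 0, -0.1696, 0.0168, 0.021, 0, 60], [0, 0, -0.1696, 0.013, 0.0236, 0, 60], [0, 0, -0.1696, 0.0089, 0.0254, 0, 60], [0, 0, -0.1696, 0.0044, 0.0266, 0, 60]]

max turn 0.1696 max shift 0.029
```

Call:
jog_arm(
  deltas=[
    [0,0,0,0,0,-0.029,60],
    [0,0,0,0,0,-0.029,60],
    [0,0,0,0,0,-0.029,60],
    [0,0,0,0,0,-0.029,60],
    [0,0,-0.1696,0.0113,-0.0245,0,60],
    [0,0,-0.1696,0.0153,-0.0222,0,60],
    [0,0,-0.1696,0.0188,-0.0193,0,60],
    [0,0,-0.1696,0.0218,-0.0159,0,60],
    [0,0,-0.1696,0.0241,-0.012,0,60],
    [0,0,-0.1696,0.0258,-0.0077,0,60],
  ],
)

```text
time: 26.7
position: [0.5974, -0.0657, 0.3003]
ee_rot: [0.71, 0.705, 0.0, -0.0]
wrist_force: [0.1, -0.1, -0.5]
finger_gap: 0.0516
```

Call:
jog_arm(
  deltas=[
    [0,0,-0.1696,0.0268,-0.0033,0,60],
    [0,0,-0.1696,0.0269,0.0013,0,60],
    [0,0,-0.1696,0.0263,0.0058,0,60],
    [0,0,-0.1696,0.0249,0.0102,0,60],
    [0,0,-0.1696,0.0229,0.0143,0,60],
    [0,0,-0.1696,0.0201,0.0179,0,60],
    [0,0,-0.1696,0.0168,0.021,0,60],
    [0,0,-0.1696,0.013,0.0236,0,60],
    [0,0,-0.1696,0.0089,0.0254,0,60],
    [0,0,-0.1696,0.0044,0.0266,0,60],
  ],
)

```text
time: 27.95
position: [0.5683, 0.2022, 0.3003]
ee_rot: [-0.059, 0.998, 0.0, 0.0]
wrist_force: [0.7, -0.7, 0.5]
finger_gap: 0.0511
```

```bash
python3 -c "
from h import *
shot('w6'); s=arm.observe();print(s['position'],s['q'])
R,p=pose();print(np.degrees(np.arctan2(R[1,1],R[0,1])))"
```

```text
[0.56777399 0.20489629 0.30007668] [3.45725727e-01 4.46822090e-01 4.37388219e-01 1.56135471e+00
 1.20003720e-03 2.17149906e-01]
97.36684368188426
```

View pics/w6.png

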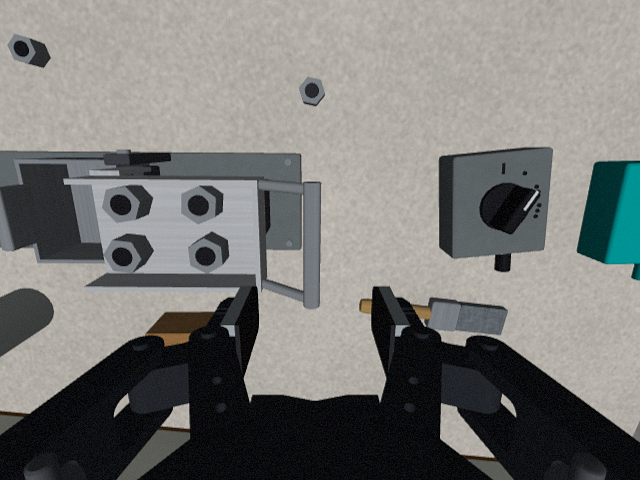

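```bash
python3 -c "
from h import *
np.set_printoptions(precision=4,suppress=True)
im,C=load('w6')
T=onplane(C,[(313,184),(312,305)],.209);print(T,T.mean(0));d=T[1]-T[0];print(np.degrees(np.arctan2(d[1],d[0])))
print('nuts',onplane(C,[(22,48),(312,90)],.022))
print('dial',onplane(C,[(508,208)],.078),'marks',onplane(C,[(503,168),(525,173),(536,187),(538,210)],.05))
print('expected',st(0,.245,.205)); p=pose()[1];t=st(0,.245,.197)
cv2.imwrite('pics/m6.png',cv2.resize(im[140:270,430:560],None,fx=4,fy=4,interpolation=2))"
```

```text
[[0.5246 0.1959 0.209 ]
 [0.6113 0.2053 0.209 ]] [0.568  0.2006 0.209 ]
6.205644491736758
nuts [[ 0.436  -0.1341  0.022 ]
 [ 0.4407  0.1841  0.022 ]]
dial [[0.5392 0.4055 0.078 ]] marks [[0.4992 0.4045 0.05  ]
 [0.5016 0.4303 0.05  ]
 [0.5152 0.447  0.05  ]
 [0.5404 0.457  0.05  ]]
expected [0.5677 0.2015 0.205 ]
```

View pics/m6.png

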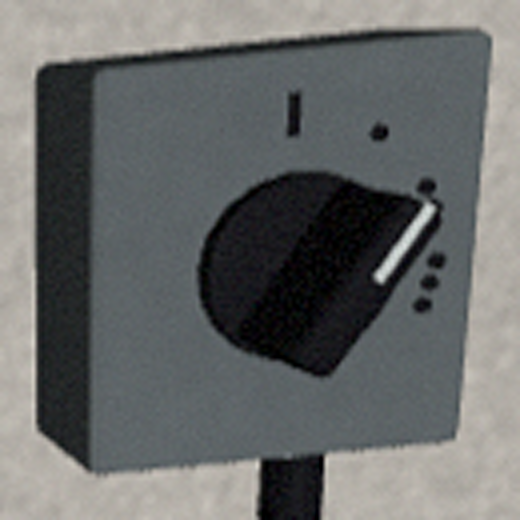

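```bash
python3 -c "
from h import *
a0=np.arctan2(105,180);r=np.hypot(105,180)/1e3
th=a0+np.linspace(0,.95,21)
print([[0,0,0,0,round(float(r*(np.cos(b)-np.cos(a))),4),round(float(-r*(np.sin(b)-np.sin(a))),4),0] for a,b in zip(th[:-1],th[1:])])"
```

```text
[[0, 0, 0, 0, -0.0052, -0.0084, 0], [0, 0, 0, 0, -0.0056, -0.0082, 0], [0, 0, 0, 0, -0.006, -0.0079, 0], [0, 0, 0, 0, -0.0063, -0.0076, 0], [0, 0, 0, 0, -0.0067, -0.0073, 0], [0, 0, 0, 0, -0.007, -0.007, 0], [0, 0, 0, 0, -0.0073, -0.0066, 0], [0, 0, 0, 0, -0.0077, -0.0063, 0], [0, 0, 0, 0, -0.0079, -0.0059, 0], [0, 0, 0, 0, -0.0082, -0.0055, 0], [0, 0, 0, 0, -0.0085, -0.0051, 0], [0, 0, 0, 0, -0.0087, -0.0047, 0], [0, 0, 0, 0, -0.0089, -0.0043, 0], [0, 0, 0, 0, -0.0091, -0.0039, 0], [0, 0, 0, 0, -0.0093, -0.0034, 0], [0, 0, 0, 0, -0.0094, -0.003, 0], [0, 0, 0, 0, -0.0096, -0.0025, 0], [0, 0, 0, 0, -0.0097, -0.0021, 0], [0, 0, 0, 0, -0.0098, -0.0016, 0], [0, 0, 0, 0, -0.0098, -0.0012, 0]]
```

Call:
jog_arm(
  deltas=[
    [0,0,0,0,0,0.0172,60],
    [0,0,0,0,0,0.0172,60],
    [0,0,0,0,0,0.0172,60],
    [0,0,0,0,0,0.0172,60],
    [0,0,0,0,0,0.0172,60],
    [0,0,0,0,0,0.0172,60],
    [0,0,0,0,0,0,0],
    [0,0,0,0,0,0,0],
    [0,0,0,0,0,0,0],
    [0,0,0,0,0,0,0],
  ],
  force=40,
)

```text
time: 29.25
position: [0.5688, 0.2001, 0.198]
ee_rot: [-0.056, 0.998, -0.001, 0.001]
wrist_force: [-0.9, -10.2, 1.7]
finger_gap: 0.0102
```

```bash
python3 -c "
from h import *
a,_=shot('s7','side');b,_=shot('c7','scene')
a=cv2.resize(a[240:400,260:420],None,fx=3,fy=3,interpolation=2);b=cv2.resize(b[190:390,190:350],(384,480),interpolation=2)
cv2.imwrite('pics/m7.png',np.hstack([a,b[:, :310]]))"
```

```text
(no output)
```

View pics/m7.png

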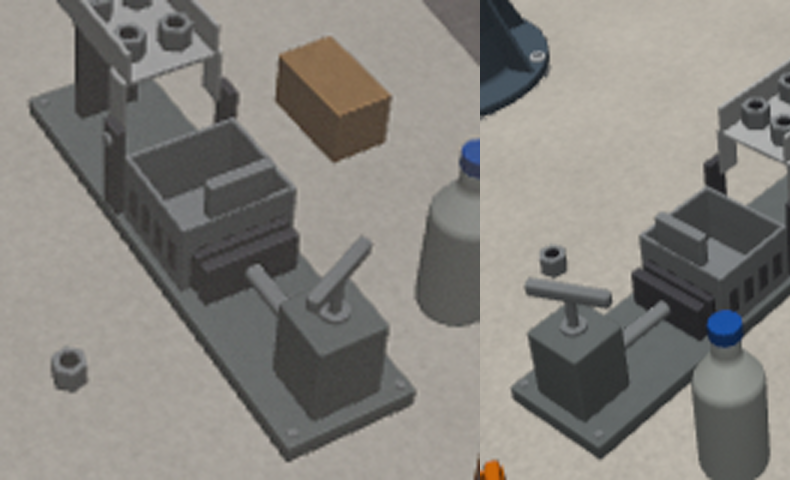

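```bash
python3 -c "
from h import *
T=onplane(cam('side'),[(260+312/3,240+299/3),(260+366/3,240+243/3)],.148);d=T[1]-T[0];h=np.degrees(np.arctan2(d[1],d[0]));print(T,np.linalg.norm(d),h,'tee',np.radians(6.4-h)%np.pi+np.pi)
T=onplane(cam('scene'),[(190+(528-480)/2.4,190+288/2.4),(190+(610-480)/2.4,190+298/2.4)],.146);d=T[1]-T[0];h=np.degrees(np.arctan2(d[1],d[0]));print(T,np.linalg.norm(d),h,'tee',np.radians(6.4-h)%np.pi+np.pi)
"
```

```text
[[ 0.5810144  -0.24878878  0.148     ]
 [ 0.64392919 -0.21382919  0.148     ]] 0.07197530466610884 29.05942479384627 tee 5.887703737918931
[[ 0.58711028 -0.25125601  0.146     ]
 [ 0.64954744 -0.20939853  0.146     ]] 0.07516945992812546 33.83764894215888 tee 5.804307994132575
```

Tee at about 5.85, so roughly 32 N of clamping. Now tip the tray.

Call:
jog_arm(
  deltas=[
    [0,0,0,0,-0.0052,-0.0084,0],
    [0,0,0,0,-0.0056,-0.0082,0],
    [0,0,0,0,-0.006,-0.0079,0],
    [0,0,0,0,-0.0063,-0.0076,0],
    [0,0,0,0,-0.0067,-0.0073,0],
    [0,0,0,0,-0.007,-0.007,0],
    [0,0,0,0,-0.0073,-0.0066,0],
    [0,0,0,0,-0.0077,-0.0063,0],
    [0,0,0,0,-0.0079,-0.0059,0],
    [0,0,0,0,-0.0082,-0.0055,0],
  ],
)

```text
time: 30.6
position: [0.5761, 0.1346, 0.2696]
ee_rot: [-0.057, 0.998, 0.002, 0.001]
wrist_force: [-1.9, 10.8, 10.1]
finger_gap: 0.0105
```

Call:
jog_arm(
  deltas=[
    [0,0,0,0,-0.0085,-0.0051,0],
    [0,0,0,0,-0.0087,-0.0047,0],
    [0,0,0,0,-0.0089,-0.0043,0],
    [0,0,0,0,-0.0091,-0.0039,0],
    [0,0,0,0,-0.0093,-0.0034,0],
    [0,0,0,0,-0.0094,-0.003,0],
    [0,0,0,0,-0.0096,-0.0025,0],
    [0,0,0,0,-0.0097,-0.0021,0],
    [0,0,0,0,-0.0098,-0.0016,0],
    [0,0,0,0,-0.0098,-0.0012,0],
  ],
)

```text
time: 31.85
position: [0.5865, 0.0409, 0.3001]
ee_rot: [-0.056, 0.998, 0.0, 0.0]
wrist_force: [0.1, 2.2, 3.7]
finger_gap: 0.0103
```

```bash
python3 -c "
from h import *
s=arm.observe();print(s['position'],s['finger_gap'],s['q'],s['wrist_force'],s['torque']);e=st(0,.0843,.2995);print(e)
a,_=shot('s8','side');b,_=shot('w8')
a=cv2.resize(a[190:380,240:400],(404,480),interpolation=2);cv2.imwrite('pics/m8.png',np.hstack([a,cv2.resize(b[:,:],(396,297))[[*range(297)]+[0]*183]]))"
```

```text
[0.58645979 0.04087416 0.30006223] 0.010320584025977327 [ 6.95431667e-02  4.08179468e-01  3.78958700e-01  1.54113028e+00
  7.86430237e-05 -4.26760520e-02] [0.09777528 2.16838122 3.66236749] [ 0.90530014 -0.00940244 -0.03839345]
[0.58560317 0.04177464 0.2995    ]
```

View pics/m8.png

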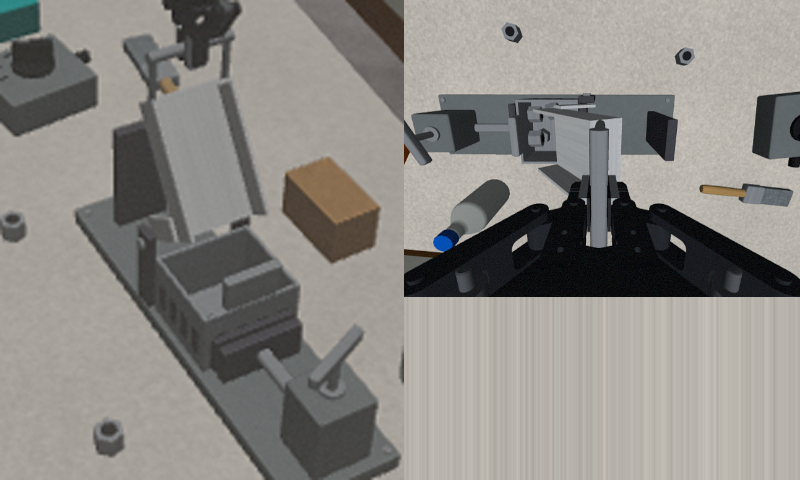

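Call:
jog_arm(
  deltas=[
    [0,0,0,0,0.0098,0.0012,0],
    [0,0,0,0,0.0098,0.0016,0],
    [0,0,0,0,0.0097,0.0021,0],
    [0,0,0,0,0.0096,0.0025,0],
    [0,0,0,0,0.0094,0.003,0],
    [0,0,0,0,0.0093,0.0034,0],
    [0,0,0,0,0.0091,0.0039,0],
    [0,0,0,0,0.0089,0.0043,0],
    [0,0,0,0,0.0087,0.0047,0],
    [0,0,0,0,0.0085,0.0051,0],
  ],
)

```text
time: 33.2
position: [0.576, 0.1344, 0.2675]
ee_rot: [-0.056, 0.998, 0.0, 0.0]
wrist_force: [2.6, -0.3, 1.4]
finger_gap: 0.0102
```

Call:
jog_arm(
  deltas=[
    [0,0,0,0,0.0082,0.0055,0],
    [0,0,0,0,0.0079,0.0059,0],
    [0,0,0,0,0.0077,0.0063,0],
    [0,0,0,0,0.0073,0.0066,0],
    [0,0,0,0,0.007,0.007,0],
    [0,0,0,0,0.0067,0.0073,0],
    [0,0,0,0,0.0063,0.0076,0],
    [0,0,0,0,0.006,0.0079,0],
    [0,0,0,0,0.0056,0.0082,0],
    [0,0,0,0,0.0052,0.0084,0],
  ],
)

```text
time: 34.45
position: [0.5687, 0.2006, 0.1974]
ee_rot: [-0.056, 0.998, -0.001, 0.001]
wrist_force: [-6.0, -41.4, 53.7]
finger_gap: 0.0104
```

Call:
jog_arm(
  deltas=[
    [0,0,0,0,0,0,0],
    [0,0,0,0,0,0,20],
    [0,0,0,0,0,0,50],
    [0,0,0,0,0,0,60],
    [0,0,0,0,0,0,60],
    [0,0,0,0,0,-0.02,60],
    [0,0,0,0,0,-0.03,60],
    [0,0,0,0,0,-0.03,60],
    [0,0,0,0,0,-0.02,60],
    [0,0,0,0,0,0,60],
  ],
)

```text
time: 35.7
position: [0.569, 0.2014, 0.2983]
ee_rot: [-0.056, 0.998, 0.0, 0.001]
wrist_force: [1.1, 0.1, -0.1]
finger_gap: 0.0509
```

```bash
python3 -c "
from h import *
s=arm.observe();print(s['position'],s['finger_gap'],s['wrist_force'])
plan([((.4405,.1,.34),96.4,7)],80)
plan([((.4405,.1835,.30),96.4,7)],80)
"
```

```text
[0.56901059 0.20140551 0.29830113] 0.05090105677521551 [ 1.13421513  0.12771868 -0.10352394]
[[0.0001, 0.0003, 0.0001, 0.0199, -0.0123, -0.006, 80], [0.0001, 0.0003, 0.0001, 0.0199, -0.0123, -0.006, 80], [0.0001, 0.0003, 0.0001, 0.0199, -0.0123, -0.006, 80], [0.0001, 0.0003, 0.0001, 0.0199, -0.0123, -0.006, 80], [0.0001, 0.0003, 0.0001, 0.0199, -0.0123, -0.006, 80], [0.0001, 0.0003, 0.0001, 0.0199, -0.0123, -0.006, 80], [0.0001, 0.0003, 0.0001, 0.0199, -0.0123, -0.006, 80], [0, 0, 0, 0, 0, 0, 80], [0, 0, 0, 0, 0, 0, 80], [0, 0, 0, 0, 0, 0, 80]]

max turn 0.0003 max shift 0.0199
[[0.0001, 0.0003, 0.0001, 0.0185, -0.0005, -0.0003, 80], [0.0001, 0.0003, 0.0001, 0.0185, -0.0005, -0.0003, 80], [0.0001, 0.0003, 0.0001, 0.0185, -0.0005, -0.0003, 80], [0.0001, 0.0003, 0.0001, 0.0185, -0.0005, -0.0003, 80], [0.0001, 0.0003, 0.0001, 0.0185, -0.0005, -0.0003, 80], [0.0001, 0.0003, 0.0001, 0.0185, -0.0005, -0.0003, 80], [0.0001, 0.0003, 0.0001, 0.0185, -0.0005, -0.0002, 80], [0, 0, 0, 0, 0, 0, 80], [0, 0, 0, 0, 0, 0, 80], [0, 0, 0, 0, 0, 0, 80]]

max turn 0.0003 max shift 0.0185
```

Call:
jog_arm(
  deltas=[
    [0,0,0,0.0185,-0.0005,0,80],
    [0,0,0,0.0185,-0.0005,0,80],
    [0,0,0,0.0185,-0.0005,0,80],
    [0,0,0,0.0185,-0.0005,0,80],
    [0,0,0,0.0185,-0.0005,0.02,80],
    [0,0,0,0.0185,-0.0005,0.02,80],
    [0,0,0,0.0185,-0.0005,0.03,80],
    [0,0,0,0,0,0.03,80],
    [0,0,0,0,0,0,80],
    [0,0,0,0,0,0,80],
  ],
)

```text
time: 36.95
position: [0.4404, 0.1833, 0.1977]
ee_rot: [-0.056, 0.998, 0.0, 0.0]
wrist_force: [0.4, -0.2, 0.9]
finger_gap: 0.0685
```

Run:
```python
from h import *
np.set_printoptions(precision=4,suppress=True)
im,C=shot('w9'); print(pose()[1])
P=onplane(C,[(0,0)],.022)
c=proj(C,[.4405,.1835,.022])[0].astype(int);print(c)
cr=im[max(0,c[1]-70):c[1]+70,c[0]-70:c[0]+70]
cv2.imwrite('pics/m9.png',cv2.resize(cr,None,fx=3,fy=3,interpolation=2))
```

```text
[0.4407 0.1834 0.198 ]
[314 222]
```

View pics/m9.png

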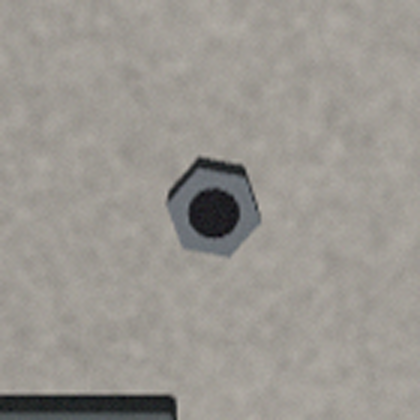

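Call:
jog_arm(
  deltas=[
    [0,0,-0.18,0,0,0.02,75],
    [0,0,-0.18,0,0,0.02,75],
    [0,0,0,0,0,0.02,75],
    [0,0,0,0,0,0.02,75],
    [0,0,0,0,0,0.02,75],
    [0,0,0,0,0,0.02,75],
    [0,0,0,0,0,0.02,75],
    [0,0,0,0,0,0.02,75],
    [0,0,0,0,0,0.015,75],
    [0,0,0,0,0,0.009,75],
  ],
)

```text
time: 38.25
position: [0.4405, 0.1833, 0.0128]
ee_rot: [-0.234, 0.972, 0.0, 0.0]
wrist_force: [0.1, 0.3, 0.6]
finger_gap: 0.064
```

Call:
jog_arm(
  deltas=[
    [0,0,0,0,0,0,75],
    [0,0,0,0,0,0,0],
    [0,0,0,0,0,0,0],
    [0,0,0,0,0,0,0],
    [0,0,0,0,0,0,0],
    [0,0,0,0,0,0,0],
    [0,0,0,0,0,0,0],
    [0,0,0,0,0,-0.02,0],
    [0,0,0,0,0,-0.03,0],
    [0,0,0,0,0,-0.03,0],
  ],
  force=60,
)

```text
time: 39.5
position: [0.44, 0.1831, 0.0942]
ee_rot: [-0.234, 0.972, -0.0, 0.0]
wrist_force: [0.1, -0.1, -0.5]
finger_gap: 0.0249
```

```bash
python3 -c "
from h import *
s=arm.observe();print(s['position'],s['finger_gap'],s['wrist_force'],s['q'])
R,p=pose();ph=np.degrees(np.arctan2(R[1,1],R[0,1]));print(ph)
m=st(0,.0,.25)
plan([((p[0],p[1],.28),ph,6),(st(0,0.008,.28),ph,11),(st(0,.008,.17),ph,6)],0)
"
```

```text
[0.44002796 0.18314564 0.09423396] 0.024857976164839417 [ 0.13457192 -0.12573041 -0.45758402] [ 3.94424502e-01  2.47385769e-01 -3.77544104e-01  9.45771690e-01
 -3.04276906e-05 -7.77989482e-02]
117.05641051748341
[[0, 0, 0, 0, 0, -0.031, 0], [0, 0, 0, 0, 0, -0.031, 0], [0, 0, 0, 0, 0, -0.031, 0], [0, 0, 0, 0, 0, -0.031, 0], [0, 0, 0, 0, 0, -0.031, 0], [0, 0, 0, 0, 0, -0.031, 0], [0, 0, 0, -0.0035, -0.024, 0, 0], [0, 0, 0, -0.0035, -0.024, 0, 0], [0, 0, 0, -0.0035, -0.024, 0, 0], [0, 0, 0, -0.0035, -0.024, 0, 0]]

[[0, 0, 0, -0.0035, -0.024, 0, 0], [0, 0, 0, -0.0035, -0.024, 0, 0], [0, 0, 0, -0.0035, -0.024, 0, 0], [0, 0, 0, -0.0035, -0.024, 0, 0], [0, 0, 0, -0.0035, -0.024, 0, 0], [0, 0, 0, -0.0035, -0.024, 0, 0], [0, 0, 0, -0.0035, -0.024, 0, 0], [0, 0, 0, 0, 0, 0.0183, 0], [0, 0, 0, 0, 0, 0.0183, 0], [0, 0, 0, 0, 0, 0.0183, 0]]

[[0, 0, 0, 0, 0, 0.0183, 0], [0, 0, 0, 0, 0, 0.0183, 0], [0, 0, 0, 0, 0, 0.0183, 0], [0, 0, 0, 0, 0, 0, 0], [0, 0, 0, 0, 0, 0, 0], [0, 0, 0, 0, 0, 0, 0], [0, 0, 0, 0, 0, 0, 0], [0, 0, 0, 0, 0, 0, 0], [0, 0, 0, 0, 0, 0, 0], [0, 0, 0, 0, 0, 0, 0]]

max turn 0.0 max shift 0.031
```

Call:
jog_arm(
  deltas=[
    [0,0,0,0,0,-0.031,0],
    [0,0,0,0,0,-0.031,0],
    [0,0,0,0,0,-0.031,0],
    [0,0,0,0,0,-0.031,0],
    [0,0,0,0,0,-0.031,0],
    [0,0,0,0,0,-0.031,0],
    [0,0,0,-0.0035,-0.024,0,0],
    [0,0,0,-0.0035,-0.024,0,0],
    [0,0,0,-0.0035,-0.024,0,0],
    [0,0,0,-0.0035,-0.024,0,0],
  ],
)

```text
time: 40.75
position: [0.4966, 0.1034, 0.2794]
ee_rot: [-0.234, 0.972, 0.0, 0.0]
wrist_force: [-0.3, 0.4, -0.4]
finger_gap: 0.0246
```

Call:
jog_arm(
  deltas=[
    [0,0,0,-0.0035,-0.024,0,0],
    [0,0,0,-0.0035,-0.024,0,0],
    [0,0,0,-0.0035,-0.024,0,0],
    [0,0,0,-0.0035,-0.024,0,0],
    [0,0,0,-0.0035,-0.024,0,0],
    [0,0,0,-0.0035,-0.024,0,0],
    [0,0,0,-0.0025,-0.029,0,0],
    [0,0,0,0,0,0.0183,0],
    [0,0,0,0,0,0.0183,0],
    [0,0,0,0,0,0.0183,0],
  ],
)

```text
time: 42.0
position: [0.5958, -0.0394, 0.2238]
ee_rot: [-0.234, 0.972, -0.0, 0.0]
wrist_force: [-0.1, -0.8, -1.6]
finger_gap: 0.0249
```

```bash
python3 -c "
from h import *
im,C=shot('w10')
s=arm.observe();print(s['position'],s['finger_gap'],s['wrist_force'],st(0,.003,0))
a=s['position']-O;t=np.radians(YS);print('station',a[0]*np.cos(t)+a[1]*np.sin(t),-a[0]*np.sin(t)+a[1]*np.cos(t))"
```

```text
[ 0.59500971 -0.03934945  0.22143494] 0.02449582726483726 [ 0.46805002  0.59705609 -3.177904  ] [ 0.59466559 -0.0390187   0.        ]
station 0.00030510837141140966 0.0026329503874888264
```

View pics/w10.png

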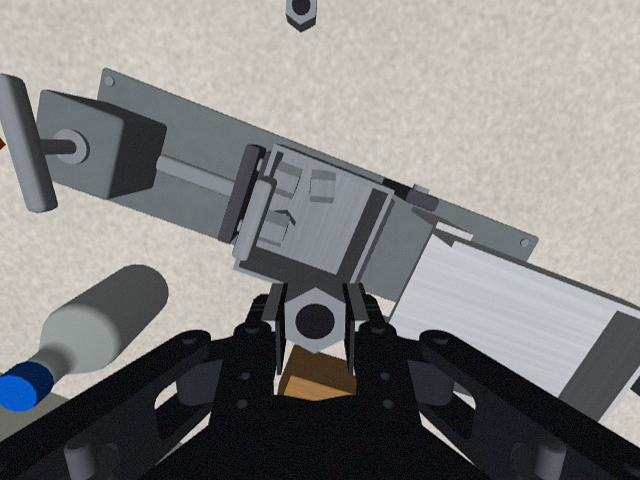

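Call:
jog_arm(
  deltas=[
    [0,0,0,0,0.005,0.021,0],
    [0,0,0,0,0,0.021,0],
    [0,0,0,0,0,0.021,0],
    [0,0,0,0,0,0.021,0],
    [0,0,0,0,0,0.021,0],
    [0,0,0,0,0,0.021,0],
    [0,0,0,0,0,0,0],
    [0,0,0,0,0,0,42],
    [0,0,0,0,0,0,42],
    [0,0,0,0,0,0,42],
  ],
)

```text
time: 43.3
position: [0.594, -0.035, 0.099]
ee_rot: [-0.234, 0.972, -0.0, 0.001]
wrist_force: [1.4, -1.7, 0.7]
finger_gap: 0.0362
```

Call:
jog_arm(
  deltas=[
    [0,0,0,0,0,-0.02,42],
    [0,0,0,0,0,-0.03,42],
    [0,0,0,0,0,-0.03,42],
    [0,0,0,0,0,-0.03,42],
    [0,0,0,0,0,-0.03,60],
    [0,0,0,0.0296,0,0,80],
    [0,0,0,0.0296,0,0,80],
    [0,0,0,0.0296,0,0,80],
    [0,0,0,0,0,0,80],
    [0,0,0,0,0,0,80],
  ],
)

```text
time: 44.55
position: [0.5149, -0.0752, 0.2385]
ee_rot: [-0.234, 0.972, -0.0, 0.0]
wrist_force: [-0.5, -0.6, 0.1]
finger_gap: 0.0684
```

```bash
python3 -c "
from h import *
np.set_printoptions(precision=4,suppress=True)
_,C=load('w10');print('nut old view',onplane(C,[(301,7)],.022))
im,C=shot('w11')
s=arm.observe();print(s['position'],s['finger_gap'],s['wrist_force'])
print(proj(C,[.4355,-.134,.022]))
R,p=pose();ph=np.degrees(np.arctan2(R[1,1],R[0,1]));print(ph)
plan([((.4355,-.134,.2),ph,9)],80)"
```

```text
nut old view [[ 0.4381 -0.1336  0.022 ]]
[ 0.5151 -0.075   0.2383] 0.06819627718490352 [ 0.8057  0.0238 -0.0334]
[[298.4021 114.6375]]
117.0665495557594
[[0, 0, 0, 0.0109, -0.0018, 0.0043, 80], [0, 0, 0, 0.0109, -0.0018, 0.0043, 80], [0, 0, 0, 0.0109, -0.0018, 0.0043, 80], [0, 0, 0, 0.0109, -0.0018, 0.0043, 80], [0, 0, 0, 0.0109, -0.0018, 0.0043, 80], [0, 0, 0, 0.0109, -0.0018, 0.0043, 80], [0, 0, 0, 0.0109, -0.0018, 0.0043, 80], [0, 0, 0, 0.0109, -0.0018, 0.0043, 80], [0, 0, 0, 0.0109, -0.0018, 0.0043, 80], [0, 0, 0, 0, 0, 0, 80]]

max turn 0.0 max shift 0.0109
```

Call:
jog_arm(
  deltas=[
    [0,0,0,0.0109,-0.0018,0.0043,80],
    [0,0,0,0.0109,-0.0018,0.0043,80],
    [0,0,0,0.0109,-0.0018,0.0043,80],
    [0,0,0,0.0109,-0.0018,0.0043,80],
    [0,0,0,0.0109,-0.0018,0.0043,80],
    [0,0,0,0.0109,-0.0018,0.0043,80],
    [0,0,0,0.0109,-0.0018,0.0043,80],
    [0,0,0,0.0109,-0.0018,0.0043,80],
    [0,0,0,0.0109,-0.0018,0.0043,80],
    [0,0,0,0,0,0,80],
  ],
)

```text
time: 45.85
position: [0.4338, -0.1347, 0.1993]
ee_rot: [-0.233, 0.972, 0.0, -0.0]
wrist_force: [-0.5, 0.3, -0.1]
finger_gap: 0.0683
```

Run:
```python
from h import *
np.set_printoptions(precision=4,suppress=True)
def nut(f,im,C,guess):
    c=proj(C,guess)[0].astype(int); x0,y0=c-45; cr=im[max(y0,0):y0+90,x0:x0+90].astype(int)
    m=((cr[:,:,0]-cr[:,:,2])>2).astype(np.uint8); lum=cr.sum(2)/3
    dark=(lum<60)
    top=(cv2.medianBlur(m,3)>0)&(lum>75)
    cs,_=cv2.findContours(top.astype(np.uint8),0,1); 
    k=max(cs,key=cv2.contourArea); h=cv2.convexHull(k)
    for e in np.arange(1,6,.25):
        a=cv2.approxPolyDP(h,e,True)
        if len(a)<=6: break
    P=a[:,0,:]+[x0,max(y0,0)]; W=onplane(C,P,.022)[:,:2]
    ang=[np.degrees(np.arctan2(*(W[(i+1)%len(W)]-W[i])[::-1]))%60 for i in range(len(W))]
    L=[np.linalg.norm(W[(i+1)%len(W)]-W[i]) for i in range(len(W))]
    (cx,cy),r=cv2.minEnclosingCircle(h)
    print(f,len(a),cv2.contourArea(h),'ang',np.array(ang),'len',np.array(L),'ctr',onplane(C,[(cx+x0,cy+max(y0,0))],.022))
im,C=load('w9');nut('w9',im,C,[.4405,.1835,.022])
im,C=shot('w12');print(pose()[1]);nut('w12',im,C,[.4365,-.134,.022])
```

```text
w9 6 634.5 ang [19.8557 23.7784 25.5648 22.7712 22.5974 27.2752] len [0.0164 0.0129 0.0128 0.0165 0.013  0.0133] ctr [[0.4405 0.1833 0.022 ]]
[ 0.4344 -0.1345  0.1995]
w12 6 627.5 ang [16.4669 19.0415 20.9452 19.1044 22.368  23.8367] len [0.016  0.0127 0.0145 0.0143 0.0135 0.0146] ctr [[ 0.4361 -0.1347  0.022 ]]
```

Call:
jog_arm(
  deltas=[
    [0,0,0.12,-0.0015,-0.001,0.02,75],
    [0,0,0,0,0,0.02,75],
    [0,0,0,0,0,0.02,75],
    [0,0,0,0,0,0.02,75],
    [0,0,0,0,0,0.02,75],
    [0,0,0,0,0,0.02,75],
    [0,0,0,0,0,0.02,75],
    [0,0,0,0,0,0.02,75],
    [0,0,0,0,0,0.016,75],
    [0,0,0,0,0,0.01,75],
  ],
)

```text
time: 47.15
position: [0.4365, -0.1343, 0.0129]
ee_rot: [-0.175, 0.985, 0.0, -0.0]
wrist_force: [-0.2, 0.4, -0.0]
finger_gap: 0.0639
```

Call:
jog_arm(
  deltas=[
    [0,0,0,0,0,0,75],
    [0,0,0,0,0,0,0],
    [0,0,0,0,0,0,0],
    [0,0,0,0,0,0,0],
    [0,0,0,0,0,0,0],
    [0,0,0,0,0,0,0],
    [0,0,0,0,0,0,0],
    [0,0,0,0,0,-0.02,0],
    [0,0,0,0,0,-0.03,0],
    [0,0,0,0,0,-0.03,0],
  ],
)

```text
time: 48.4
position: [0.4362, -0.1345, 0.0947]
ee_rot: [-0.175, 0.985, -0.0, 0.0]
wrist_force: [0.6, -0.6, -0.6]
finger_gap: 0.0249
```

```bash
python3 -c "
from h import *
s=arm.observe();print(s['position'],s['finger_gap'],s['wrist_force'])
R,p=pose();ph=np.degrees(np.arctan2(R[1,1],R[0,1]));print(ph)
plan([((p[0],p[1],.22),ph,5),(st(0.01,0.008,.22),ph,9),(st(.01,.008,.1),ph,6)],0)
"
```

```text
[ 0.43624389 -0.13451579  0.09467106] 0.024852057445515684 [ 0.55740474 -0.57256871 -0.5622525 ]
110.17739248416999
[[0, 0, 0, 0, 0, -0.0251, 0], [0, 0, 0, 0, 0, -0.0251, 0], [0, 0, 0, 0, 0, -0.0251, 0], [0, 0, 0, 0, 0, -0.0251, 0], [0, 0, 0, 0, 0, -0.0251, 0], [0, 0, 0, -0.0214, 0.0042, 0, 0], [0, 0, 0, -0.0214, 0.0042, 0, 0], [0, 0, 0, -0.0214, 0.0042, 0, 0], [0, 0, 0, -0.0214, 0.0042, 0, 0], [0, 0, 0, -0.0214, 0.0042, 0, 0]]

[[0, 0, 0, -0.0214, 0.0042, 0, 0], [0, 0, 0, -0.0214, 0.0042, 0, 0], [0, 0, 0, -0.0214, 0.0042, 0, 0], [0, 0, 0, -0.0214, 0.0042, 0, 0], [0, 0, 0, 0, 0, 0.02, 0], [0, 0, 0, 0, 0, 0.02, 0], [0, 0, 0, 0, 0, 0.02, 0], [0, 0, 0, 0, 0, 0.02, 0], [0, 0, 0, 0, 0, 0.02, 0], [0, 0, 0, 0, 0, 0.02, 0]]

max turn 0.0 max shift 0.0251
```

Call:
jog_arm(
  deltas=[
    [0,0,0,0,0,-0.0251,0],
    [0,0,0,0,0,-0.0251,0],
    [0,0,0,0,0,-0.0251,0],
    [0,0,0,0,0,-0.0251,0],
    [0,0,0,0,0,-0.0251,0],
    [0,0,0,-0.0225,0.0042,0,0],
    [0,0,0,-0.0225,0.0042,0,0],
    [0,0,0,-0.0225,0.0042,0,0],
    [0,0,0,-0.0225,0.0042,0,0],
    [0,0,0,-0.0225,0.0042,0,0],
  ],
)

```text
time: 49.65
position: [0.5352, -0.0756, 0.2193]
ee_rot: [-0.175, 0.985, -0.0, 0.0]
wrist_force: [0.2, -0.0, -0.4]
finger_gap: 0.0247
```

Call:
jog_arm(
  deltas=[
    [0,0,0,-0.0225,0.0042,0,0],
    [0,0,0,-0.0225,0.0042,0,0],
    [0,0,0,-0.0225,0.0042,0,0],
    [0,0,0,-0.0225,0.0042,0,0],
    [0,0,0,0,0,0.02,0],
    [0,0,0,0,0,0.02,0],
    [0,0,0,0,0,0.02,0],
    [0,0,0,0,0,0.02,0],
    [0,0,0,0,0,0.02,0],
    [0,0,0,0,0,0.02,0],
  ],
)

```text
time: 50.9
position: [0.6135, -0.0296, 0.0989]
ee_rot: [-0.175, 0.985, -0.0, 0.0]
wrist_force: [-1.0, -38.8, 36.0]
finger_gap: 0.0245
```

Call:
jog_arm(
  deltas=[
    [0,0,0,0,0,0,0],
    [0,0,0,0,0,0,42],
    [0,0,0,0,0,0,42],
    [0,0,0,0,0,0,42],
    [0,0,0,0,0,0,42],
    [0,0,0,0,0,-0.03,42],
    [0,0,0,0,0,-0.03,42],
    [0,0,0,0,0,-0.04,42],
    [0,0,0,0,0,-0.04,60],
    [0,0,0,0,0,-0.04,60],
  ],
)

```text
time: 52.15
position: [0.6131, -0.0292, 0.2808]
ee_rot: [-0.175, 0.985, -0.0, 0.0]
wrist_force: [0.3, 0.1, 0.0]
finger_gap: 0.0512
```

```bash
python3 -c "
from h import *
s=arm.observe();print(s['position'],s['finger_gap'],s['wrist_force'])
p=pose()[1]
plan([((.48,-.02,.36),96.4,7)],70)
"
```

```text
[ 0.61308432 -0.02917397  0.28075044] 0.05122925264632212 [0.33724228 0.10904065 0.03183007]
[[0, 0.0001, 0.0344, 0.0174, 0.0078, -0.0113, 70], [0, 0.0001, 0.0344, 0.0176, 0.0072, -0.0113, 70], [0, 0.0001, 0.0344, 0.0179, 0.0066, -0.0113, 70], [0, 0.0001, 0.0344, 0.0181, 0.006, -0.0113, 70], [0, 0.0001, 0.0344, 0.0183, 0.0053, -0.0113, 70], [0, 0.0001, 0.0344, 0.0185, 0.0047, -0.0113, 70], [0, 0.0001, 0.0344, 0.0186, 0.0041, -0.0113, 70], [0, 0, 0, 0, 0, 0, 70], [0, 0, 0, 0, 0, 0, 70], [0, 0, 0, 0, 0, 0, 70]]

max turn 0.0344 max shift 0.0186
```

Call:
jog_arm(
  deltas=[
    [0,0,0.0344,0.0174,0.0078,-0.0113,70],
    [0,0,0.0344,0.0176,0.0072,-0.0113,70],
    [0,0,0.0344,0.0179,0.0066,-0.0113,70],
    [0,0,0.0344,0.0181,0.006,-0.0113,70],
    [0,0,0.0344,0.0183,0.0053,-0.0113,70],
    [0,0,0.0344,0.0185,0.0047,-0.0113,70],
    [0,0,0.0344,0.0186,0.0041,-0.0113,70],
    [0,0,0,0,0,0,70],
    [0,0,0,0,0,0,70],
    [0,0,0,0,0,0,70],
  ],
)

```text
time: 53.4
position: [0.4805, -0.0199, 0.3575]
ee_rot: [-0.056, 0.998, 0.0, -0.0]
wrist_force: [-0.3, 0.1, 1.0]
finger_gap: 0.0599
```

```bash
python3 -c "
from h import *
w,C=shot('w13');a,_=shot('s13','side')
bk=proj(C,st(0,0,.06))[0].astype(int);print(bk)
x0,y0=np.clip(bk-[75,75],0,None)
c=cv2.resize(w[y0:y0+150,x0:x0+150],(400,400),interpolation=2)
o=np.zeros((600,800,3),np.uint8);o[:300,:400]=cv2.resize(w,(400,300));o[:400,400:]=c;o[300:600,:400]=cv2.resize(a[180:420,180:500],(400,300));cv2.imwrite('pics/m13.png',o)"
```

```text
[289 282]
```

View pics/m13.png

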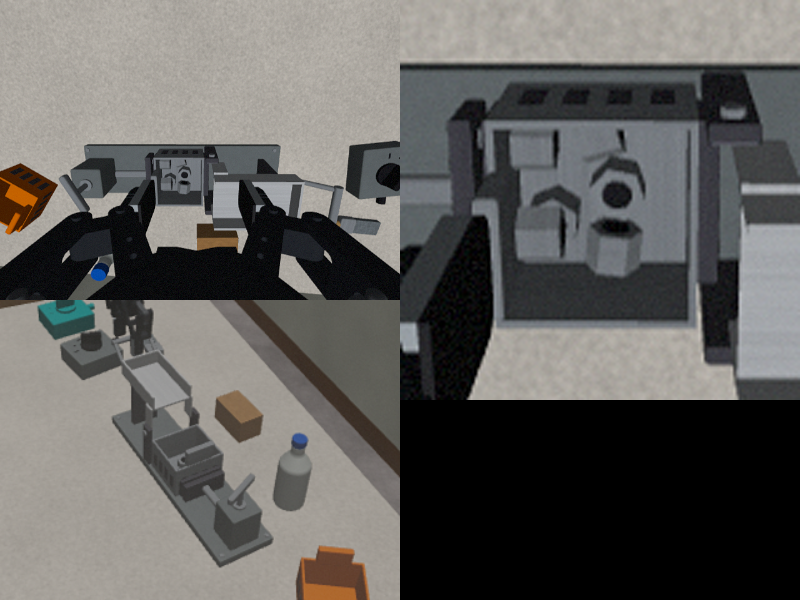

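```bash
python3 -c "
from h import *
np.set_printoptions(precision=4,suppress=True)
_,C=load('w6')
A=lambda *p:[(430+x/4,140+y/4) for x,y in p]
B=onplane(C,A((97,70),(490,35),(455,438),(92,472)),.05);print(B,B.mean(0))
h=lambda d:np.degrees(np.arctan2(d[1],d[0]))
print('box axes',h(B[3]-B[0]),h(B[2]-B[1]),h(B[1]-B[0]),h(B[2]-B[3]))
L=onplane(C,A((378,282),(432,205)),.094);print('pointer',L,h(L[1]-L[0]))
M=onplane(C,A((293,113),(379,131),(427,186),(430,282)),.05);c=B.mean(0)
print('marks',[h(m-c) for m in M])
s=arm.observe();print(s['position'],s['q'])"
```

```text
[[0.4944 0.3482 0.05  ]
 [0.4727 0.4527 0.05  ]
 [0.5857 0.4779 0.05  ]
 [0.6088 0.3734 0.05  ]] [0.5404 0.413  0.05  ]
box axes 12.463388782346868 12.57844700565962 101.74587291305703 102.45790643035718
pointer [[0.538  0.4134 0.094 ]
 [0.5174 0.4212 0.094 ]] 159.14373450048907
marks [np.float64(-168.68017858690135), np.float64(156.61806127574604), np.float64(126.715038003744), np.float64(89.14495409533862)]
[ 0.4804 -0.0199  0.3576] [-0.0414  0.1884  0.2259  1.6092 -0.     -0.153 ]
```

```bash
python3 -c "
from h import *
plan([((.5404,.413,.34),68,13),((.5404,.413,.078),68,14)],70)"
```

```text
[[0, -0.0001, 0.0381, -0.0083, 0.0326, 0.0013, 70], [0, -0.0001, 0.0381, -0.007, 0.0329, 0.0014, 70], [0, -0.0001, 0.0381, -0.0058, 0.0331, 0.0014, 70], [0, -0.0001, 0.0381, -0.0045, 0.0333, 0.0014, 70], [0, -0.0001, 0.0381, -0.0032, 0.0335, 0.0014, 70], [0, -0.0001, 0.0381, -0.002, 0.0336, 0.0014, 70], [0, -0.0001, 0.0381, -0.0007, 0.0336, 0.0014, 70], [0, -0.0001, 0.0381, 0.0006, 0.0336, 0.0014, 70], [0, -0.0001, 0.0381, 0.0019, 0.0336, 0.0014, 70], [0, -0.0001, 0.0381, 0.0032, 0.0335, 0.0014, 70]]

[[0, -0.0001, 0.0381, 0.0044, 0.0333, 0.0014, 70], [0, -0.0001, 0.0381, 0.0057, 0.0331, 0.0014, 70], [0, -0.0001, 0.0381, 0.0069, 0.0329, 0.0014, 70], [0, 0, 0, 0, 0, 0.0187, 70], [0, 0, 0, 0, 0, 0.0187, 70], [0, 0, 0, 0, 0, 0.0187, 70], [0, 0, 0, 0, 0, 0.0187, 70], [0, 0, 0, 0, 0, 0.0187, 70], [0, 0, 0, 0, 0, 0.0187, 70], [0, 0, 0, 0, 0, 0.0187, 70]]

[[0, 0, 0, 0, 0, 0.0187, 70], [0, 0, 0, 0, 0, 0.0187, 70], [0, 0, 0, 0, 0, 0.0187, 70], [0, 0, 0, 0, 0, 0.0187, 70], [0, 0, 0, 0, 0, 0.0187, 70], [0, 0, 0, 0, 0, 0.0187, 70], [0, 0, 0, 0, 0, 0.0187, 70], [0, 0, 0, 0, 0, 0, 70], [0, 0, 0, 0, 0, 0, 70], [0, 0, 0, 0, 0, 0, 70]]

max turn 0.0381 max shift 0.0336
```

Call:
jog_arm(
  deltas=[
    [0,0,0.0381,-0.0083,0.0326,0.0013,70],
    [0,0,0.0381,-0.007,0.0329,0.0014,70],
    [0,0,0.0381,-0.0058,0.0331,0.0014,70],
    [0,0,0.0381,-0.0045,0.0333,0.0014,70],
    [0,0,0.0381,-0.0032,0.0335,0.0014,70],
    [0,0,0.0381,-0.002,0.0336,0.0014,70],
    [0,0,0.0381,-0.0007,0.0336,0.0014,70],
    [0,0,0.0381,0.0006,0.0336,0.0014,70],
    [0,0,0.0381,0.0019,0.0336,0.0014,70],
    [0,0,0.0381,0.0032,0.0335,0.0014,70],
  ],
)

```text
time: 54.75
position: [0.5264, 0.3144, 0.3437]
ee_rot: [0.135, 0.991, -0.0, -0.0]
wrist_force: [0.4, -0.7, -0.2]
finger_gap: 0.0598
```

Call:
jog_arm(
  deltas=[
    [0,0,0.0381,0.0044,0.0333,0.0014,70],
    [0,0,0.0381,0.0057,0.0331,0.0014,70],
    [0,0,0.0381,0.0069,0.0329,0.0014,70],
    [0,0,0,0,0,0.0187,70],
    [0,0,0,0,0,0.0187,70],
    [0,0,0,0,0,0.0187,70],
    [0,0,0,0,0,0.0187,70],
    [0,0,0,0,0,0.0187,70],
    [0,0,0,0,0,0.0187,70],
    [0,0,0,0,0,0.0187,70],
  ],
)

```text
time: 56.0
position: [0.5401, 0.4131, 0.2079]
ee_rot: [0.191, 0.982, -0.0, -0.0]
wrist_force: [-0.1, 0.5, 0.6]
finger_gap: 0.0597
```

Run:
```python
from h import *
np.set_printoptions(precision=4,suppress=True)
im,C=shot('w14');R,p=pose();print(p,np.degrees(np.arctan2(R[1,1],R[0,1])))
# white pointer near dial
c=proj(C,[.5404,.413,.094])[0].astype(int);print(c)
cr=im[max(0,c[1]-60):c[1]+60,c[0]-60:c[0]+60];m=(cr.min(2)>170).astype(np.uint8)
n,l,s,ce=cv2.connectedComponentsWithStats(m)
for i in range(1,n):
    if s[i,4]>15:
        (cx,cy),(w,h),a=cv2.minAreaRect(np.argwhere(l==i)[:,::-1].astype(np.float32)); print(s[i],(w,h),a)
        b=cv2.boxPoints(((cx,cy),(w,h),a)); W=onplane(C,b+[c[0]-60,max(0,c[1]-60)],.094); print(W)
```

```text
[0.5396 0.4126 0.2053] 68.0090046690926
[314 240]
[59 27  3 28 82] (27.0, 2.0) 90.0
[[0.5166 0.4218 0.094 ]
 [0.5172 0.4232 0.094 ]
 [0.5362 0.4155 0.094 ]
 [0.5356 0.4141 0.094 ]]
```

Call:
jog_arm(
  deltas=[
    [0,0,0,0,0,0.0182,70],
    [0,0,0,0,0,0.0182,70],
    [0,0,0,0,0,0.0182,70],
    [0,0,0,0,0,0.0182,70],
    [0,0,0,0,0,0.0182,70],
    [0,0,0,0,0,0.0182,50],
    [0,0,0,0,0,0.0182,40],
    [0,0,0,0,0,0,0],
    [0,0,0,0,0,0,0],
    [0,0,0,0,0,0,0],
  ],
  force=30,
)

```text
time: 57.3
position: [0.5398, 0.4129, 0.0812]
ee_rot: [0.191, 0.982, -0.001, -0.001]
wrist_force: [0.3, 0.7, -19.2]
finger_gap: 0.013
```

Call:
jog_arm(
  deltas=[
    [0,0,0,0,0,0,0],
    [0,0,0,0,0,0,0],
    [0,0,0,0,0,0,0],
    [0,0,0.12,0,0,0,0],
    [0,0,0.12,0,0,0,0],
    [0,0,0.12,0,0,0,0],
    [0,0,0.12,0,0,0,0],
    [0,0,0.13,0,0,0,0],
    [0,0,0,0,0,0,0],
    [0,0,0,0,0,0,0],
  ],
)

```text
time: 58.55
position: [0.5396, 0.4126, 0.0812]
ee_rot: [0.475, 0.88, -0.001, -0.0]
wrist_force: [-4.9, -2.3, -25.1]
finger_gap: 0.0132
```

Call:
jog_arm(
  deltas=[
    [0,0,0,0,0,0,20],
    [0,0,0,0,0,0,50],
    [0,0,0,0,0,0,70],
    [0,0,0,0,0,0,70],
    [0,0,0,0,0,-0.02,70],
    [0,0,0,0,0,-0.03,70],
    [0,0,0,0,0,-0.03,70],
    [0,0,0,0,0,-0.03,70],
    [0,0,0,0,0,-0.02,70],
    [0,0,0,0,0,0,70],
  ],
)

```text
time: 59.8
position: [0.5409, 0.4136, 0.2134]
ee_rot: [0.477, 0.879, 0.002, 0.001]
wrist_force: [0.6, -0.4, -0.7]
finger_gap: 0.0595
```

Run:
```python
from h import *
np.set_printoptions(precision=4,suppress=True)
im,C=shot('w15');R,p=pose();print(p)
c=proj(C,[.5404,.413,.094])[0].astype(int)
cr=im[max(0,c[1]-60):c[1]+60,c[0]-60:c[0]+60];m=(cr.min(2)>170).astype(np.uint8)
n,l,s,ce=cv2.connectedComponentsWithStats(m)
for i in range(1,n):
    if s[i,4]>15:
        W=onplane(C,np.argwhere(l==i)[:,::-1]+[c[0]-60,max(0,c[1]-60)],.094)[:,:2]; d=W.mean(0)-[.5404,.413]
        h=np.degrees(np.arctan2(d[1],d[0])); print(s[i],W.mean(0),'heading',h,'dial',np.radians(192.4-h))
a,_=shot('s15','side');b,_=shot('c15','scene')
o=np.zeros((600,800,3),np.uint8);o[:300,:400]=cv2.resize(a,(400,300));o[:300,400:]=cv2.resize(b,(400,300))
o[300:600,:300]=cv2.resize(a[230:390,260:420],(300,300));o[300:600,400:700]=cv2.resize(b[190:350,230:390],(300,300));cv2.imwrite('pics/m15.png',o)
```

```text
[0.5405 0.4134 0.2119]
[59 29  4 27 93] [0.532  0.4259] heading 123.0372001281805 dial 1.210609236165151
```

View pics/m15.png

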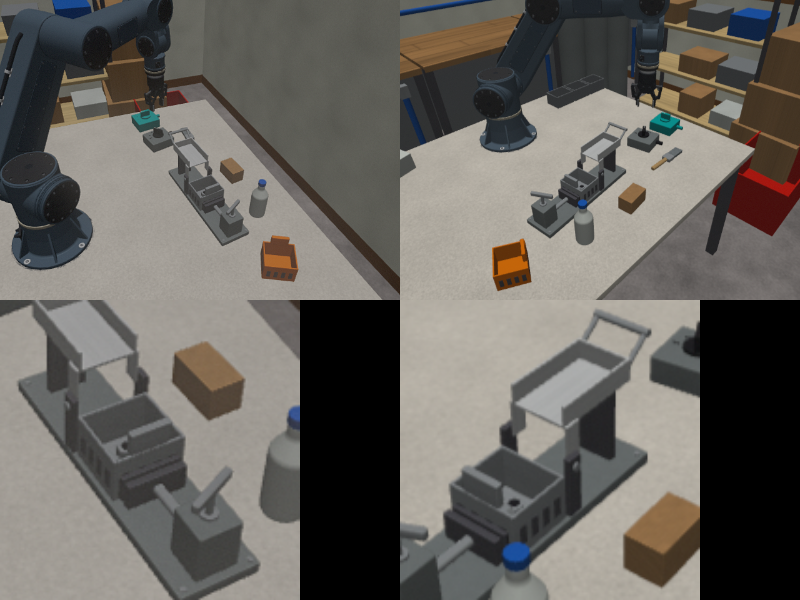

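```bash
python3 -c "
from plant import finish_job
print(finish_job())"
```

```text
the job is handed in; nothing more can be done
None
```

The job is handed in at about 60 s. All my final checks look right, but `finish_job` gave no verdict.

- **Basket:** it stands upright in the bed with its grip bar on the T-handle side. I turned the T-handle to about 5.85 rad (5.80 and 5.89 from two cameras). That should give about 32 N of clamping, estimated from the angle and not measured.
- **Couplings:** tipping the tray to about 0.95 rad emptied its four couplings into the basket. I added the two from the bench by hand, and a close view then showed all six inside. I saw no third bench coupling.
- **Tray and dial:** the tray is back level. The dial pointer reads about 1.21 rad, which is the two-dot mark.
- **Bystanders:** the bottle, carton and brush look untouched. The gripper ended clear of everything, about 0.13 m above the dial.

**Contact forces:** the wrist force spiked three times, all below the 120 N limit.
- **Lowering the tray:** about 68 N at the end of the stroke, through the fingers on the bar.
- **Second bench coupling:** about 53 N while I lowered it into the basket. The gripper probably touched the tray lip. If its body took all of that, it would exceed the 40 N limit on body contact, and I could not tell from the readings. Nothing looked displaced afterwards.
- **Dial:** about 25 N while gripping it.

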